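# Bring the award out of the desk drawer onto its plinth

### The job

Pull open the drawer of the wooden chest on the desk, take out the award lying inside and lay it down on the green desk pad, so that your hand is free to push the drawer fully shut. Then take the award from the pad with a fresh grip and stand it upright, on its black foot, in the middle of the marble plinth, and let go. Set the award down gently both times, never let it fall, and leave the bust, the vase and the model car where they are.

Things in the scene. Friction and masses are not known exactly. Their poses are not given: they have to be found in the camera images.
- chest: fixed wooden desk-top chest, 260 deep (x) x 260 wide (y) x 110 high, with one drawer; origin at the centre of its underside on the desk; its drawer front faces its own -x, towards the robot
- chest_drawer0 (a joint): how far the drawer is out, in m: 0 shut, up to 0.18 fully out; it slides along the chest's own -x, with slight friction. Inside it is 215 (along x) x 218 (along y) and 66 deep, walls 6 thick, its floor 22 above the desk
- chest_drawer0_handle (a point): middle of the drawer's brass bar handle: a level bar 11 thick and 120 long along the chest's y, its axis 35 out from the drawer front, 72 above the desk (38 below the chest's top); moves with the drawer
- award: loose award, 0.35 kg, 150 long: a brass tower 122 long, 30 wide (own y) and 40 thick (own z) on a black foot 28 long, 70 wide (y) and 40 thick (z). Its own x runs along its length from foot to top. Origin at the middle of its length on the broad side on which it first lies in the drawer (own z = 0; axis at z = 20). Shut inside the drawer at the start, across the drawer
- award_foot (a point): centre of the foot's underside (own x = -75): this face, 70 x 40, is down when the award stands
- award_mid (a point): middle of the award (own x = 0, on its axis)
- pad: fixed dark green desk pad lying on the desk, 200 (x) x 160 (y) x 4; origin at the centre of its underside
- plinth: fixed low square slab of pale marble, 130 x 130 x 20 high; origin at the centre of its underside, top 20 above the desk
- bust: white marble bust, 150 high, 100 across the shoulders, standing on the desk; origin at the centre of its underside; to be left alone
- vase: blue vase, 130 high, 80 across, standing on the desk; origin at the centre of its underside; to be left alone
- model_car: red model car, 100 long (x) x 48 x 39 high, on top of the chest towards its back; origin at the centre of its underside; to be left alone
There are look-alikes about, which are no part of the job. Of the things that look like the plinth, take the one that is nearest to the robot's base at the start.

How it is judged:
On the way, in this order (a step that is already met when the one before it is completed fails the run):
1. the drawer is pulled open (at least 100 mm) (value of joint chest_drawer0 above 0.1 m), for 0.2 s.
2. the award lies flat on the desk pad (its middle over the pad), let go (x of award_mid in the frame of pad between -0.08 and 0.08 m and y of award_mid in the frame of pad between -0.06 and 0.06 m and height (world z) of award_mid below 0.032 m and angle between award's own x axis and vertical between 1.4 and 1.74 rad and contact force between the fingers and award below 0.1 N), for 0.2 s.
3. the drawer is shut (within 8 mm) while the award lies on the pad (all of step 2 and value of joint chest_drawer0 below 0.008 m), for 0.2 s.
At the end, for the whole second after the job is handed in: the award stands upright (within 0.08 rad) on its foot on the plinth, the centre of its foot within 30 mm of the plinth's centre along each of the plinth's sides, at rest and let go; the drawer is shut within 8 mm (angle between award's own x axis and vertical below 0.08 rad and height (world z) of award_foot between 0.015 and 0.025 m and x of award_foot in the frame of plinth between -0.03 and 0.03 m and y of award_foot in the frame of plinth between -0.03 and 0.03 m and linear speed of award below 0.02 m/s and contact force between the fingers and award below 0.1 N and value of joint chest_drawer0 below 0.008 m); the robot touches nothing.
It fails at once if the bust is disturbed (moved by more than 30 mm or tipped) (distance of bust from where it was at the start of the episode above 0.03 m or angle between bust's own z axis and vertical above 0.3 rad).
It fails at once if the vase is disturbed (moved by more than 30 mm or tipped) (distance of vase from where it was at the start of the episode above 0.03 m or angle between vase's own z axis and vertical above 0.3 rad).
It fails at once if the model car is disturbed (moved by more than 30 mm or tipped) (distance of model_car from where it was at the start of the episode above 0.03 m or angle between model_car's own z axis and vertical above 0.3 rad).
It fails at once if the award falls (faster than 0.6 m/s while not held) (contact force between the fingers and award below 0.1 N and linear speed of award above 0.6 m/s).
It also fails if it takes over 72 s, if anything falls off the work surface, if the arm or the gripper's body presses on something with over 40 N, if the wrist force passes 120 N, or if a joint passes its speed limit or range.

### The arm

A 6-joint arm with a two-finger parallel gripper is mounted at the origin on the work surface. World frame = base frame: x ahead of the robot, y to its left, z up, the work surface at z = 0. Lengths are in m, angles in rad, forces in N, time in s.
With the tool pointing down it reaches from about 0.3 to 1 m from the base axis. Payload 5.1 kg.
Tool frame: the origin (TCP) lies midway between the tips of the shut fingers; the grasp point (between the pads) lies 19 mm behind it; z points along the fingers, x is the direction in which the jaws open and shut, and the axes are right-handed (so a half turn about z gives the same grasp; the last joint's range is limited). The gripper opens to 95 mm and grips with 3 to 60 N. Pads are 20 mm wide; open, the fingers measure 119 mm over their backs; the gripper's body (75 mm by 180 mm) begins 59 mm behind the grasp point.
Start: joints at [-1.283, 0.124, 1.65, -0, 1.367, -0.083], TCP at [0.236, -0.606, 0.215] pointing down, gripper open.
Joint ranges: [-2.61, 2.61], [-1.02, 2.33], [0.03, 2.71], [-1.35, 4.49], [0.32, 2.68], [-2.91, 2.91]. Speed limits (rad/s): [2.57, 2.57, 3.14, 3.14, 3.14, 3.14].

### API

Orientations are given as a unit quaternion [x, y, z, w].
In Python, from bench import monitor, imaging, env gives the robot as it stands. The module is installed in compiled form; this text tells all that it offers.
- The arm moves only by the tool play_rows, never from a script. Its argument "motion" is a list of rows, each a list of 7 numbers: the turn, a rotation vector about the tool's x, y, z in degrees, then the shift along the tool's x, y, z in mm, then the closure, from -1 (fully open) to 1 (shut), so that 0 is half open. In form: [[ax, ay, az, tx, ty, tz, hand], ...]. A call has 1 to 8 rows; each row shifts and turns the commanded pose from where the row before left it, along the tool's axes as they then stand; what a row does not reach is not made up. A row lasts 1/10 s, in which the tool goes at most 50 mm and 8.59 degrees, less where a joint would pass 70% of its speed; a pose out of reach is approached as far as the arm can. A call with a gripper value outside its range is refused whole. The fingers move at their own pace and stop on an object; "squeeze" is the grip in N (left out, the last holds). Time passes only in rows, so rows that do not move let the fingers close. It gives the time, the measured TCP pose, the force and the opening at its end, in the units of the state.
- monitor.get_state(): the state, without advancing time (a new reading comes with each control period).
- imaging.camera(name): name is "scene" or "top"; returns the picture (384x512x3 uint8, red, green, blue); there is no depth.
- imaging.get_calibration(name): a dict with "fx", "fy", "cx", "cy" (pixels), "pose" (4x4, takes a point from camera to world coordinates). Camera axes: x right, y up, looking along -z (the intrinsics and any distortion apply to the point x, -y, -z); pixel columns grow to the right and rows downward; lengths in m; the calibration is good to about 2 mm. A picture is of the moment at which its call begins. get_calibration takes no time and is no camera call.
- env.hand_in(): hands the job in, once; it reports no verdict.
The state is a dict: "clock": time; "joints": joint angles; "dq": joint speeds; "joint_torque": joint torques, N m; "tool_pos": TCP position; "eef_rot": TCP orientation; "ft_force": force on the tool from outside, world axes, zero at the start; "ft_torque": the same for the moment, N m; "width": opening from 0.0 (shut) to 1.0 (fully open).
Only numpy, scipy, OpenCV 4.12 (cv2) and the standard library are available. Lean on these libraries where they do the work, as an engineer would, in place of code of your own. Each camera call takes 0.05 s, during which the arm holds its last target.

## Working session

There is one attempt and no reset: what is moved stays moved. The work goes in short steps, Python scripts to look and compute and a tool call to move; the robot and the scene stay as the last step left them, time stands still between calls to the robot, and variables do not carry over. Pictures are saved under pics/ and viewed, and the job is handed in when it is done.

Besides the shell and the picture viewer there is one more tool, called in YAML: its name, and indented under it one key for each argument. play_rows: Moves the arm, as the interface text tells. Its arguments: {"type":"object","properties":{"motion":{"type":"array","items":{"type":"array","items":{"type":"number"}}},"squeeze":{"type":"number"}},"required":["motion"]}

```bash
mkdir -p pics; ls; python3 - <<'E'
from bench import monitor, imaging, env
import cv2
for n in ("scene","top"):
    im=imaging.camera(n); cv2.imwrite(f"pics/{n}0.png",cv2.cvtColor(im,cv2.COLOR_RGB2BGR))
    c=imaging.get_calibration(n); print(n,c)
print(monitor.get_state())
E
```

```text
pics
scene {'fx': 350.5591126457093, 'fy': 350.5591126457093, 'cx': 253.79417606297758, 'cy': 195.9557129573753, 'pose': array([[-0.01714326, -0.71532241,  0.69858426,  1.39805229],
       [ 0.99975735, -0.00259737,  0.02187444, -0.05615261],
       [-0.0138328 ,  0.69878975,  0.71519336,  0.92547156],
       [ 0.        ,  0.        ,  0.        ,  1.        ]])}
top {'fx': 450.8002333556382, 'fy': 450.8002333556382, 'cx': 252.4283838234871, 'cy': 185.8400238351481, 'pose': array([[-0.02516612,  0.99502335, -0.09641165,  0.43700861],
       [-0.99966591, -0.02447976,  0.00829541, -0.078301  ],
       [ 0.00589399,  0.0965882 ,  0.99530698,  1.61218442],
       [ 0.        ,  0.        ,  0.        ,  1.        ]])}
{'clock': 0.1, 'joints': array([-1.28260065e+00,  1.24428921e-01,  1.65151793e+00, -2.25236649e-05,
        1.36748729e+00, -8.26125795e-02]), 'dq': array([-0.00210398, -0.00031811, -0.00211818, -0.00030757, -0.00267111,
        0.00027158]), 'joint_torque': array([ 3.56907822e-04, -4.18881762e+01, -3.61097968e+01,  7.76430289e-02,
        4.61096980e-02, -8.38731717e-05]), 'tool_pos': array([ 0.23533636, -0.60528972,  0.21352859]), 'eef_rot': array([ 8.25339923e-01, -5.64635425e-01, -7.21388698e-04, -5.72263455e-04]), 'ft_force': array([ 0.26910597, -0.33960909, -0.09825317]), 'ft_torque': array([-0.00303233,  0.00654255,  0.01304429]), 'width': 1.003707240098017}
```

View pics/scene0.png

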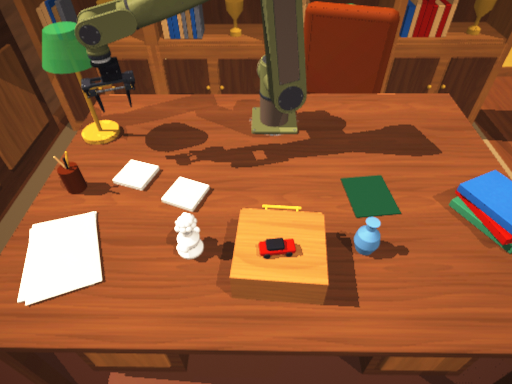

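View pics/top0.png

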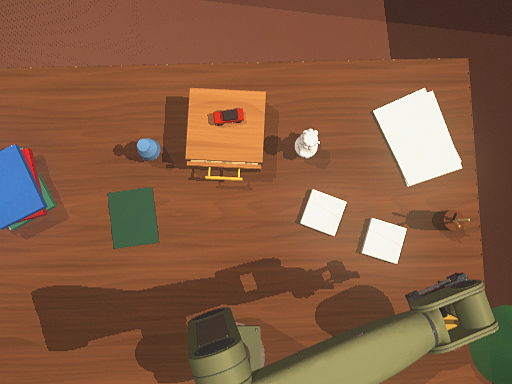

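The top view shows the chest near (227,128), its handle at (224,176), the pad at (133,217), the bust at (307,143), the vase at (148,149), and two plinth look-alikes at (323,212) and (384,241). I'll zoom in to measure them.

```bash
cat > h.py <<'E'
import numpy as np, cv2
from bench import monitor, imaging, env
C={n:imaging.get_calibration(n) for n in("scene","top")}
def bp(n,u,v,z):
    c=C[n];d=np.array([(u-c['cx'])/c['fx'],-(v-c['cy'])/c['fy'],-1.]);P=c['pose']
    d=P[:3,:3]@d;o=P[:3,3];return o+d*(z-o[2])/d[2]
def pj(n,p):
    c=C[n];P=c['pose'];q=P[:3,:3].T@(np.asarray(p,float)-P[:3,3])
    return np.array([c['cx']+c['fx']*q[0]/-q[2],c['cy']+c['fy']*-q[1]/-q[2]])
def snap(n,f):
    im=cv2.cvtColor(imaging.camera(n),cv2.COLOR_RGB2BGR);cv2.imwrite(f,im);return im
def rect(mask,n,z):
    cs,_=cv2.findContours(mask.astype(np.uint8),cv2.RETR_EXTERNAL,cv2.CHAIN_APPROX_NONE)
    out=[]
    for c in cs:
        if cv2.contourArea(c)<300: continue
        pts=np.array([bp(n,u,v,z)[:2] for u,v in c[:,0]],np.float32)
        out.append((cv2.minAreaRect(pts*1000),cv2.contourArea(c),c[:,0].mean(0)))
    return out
E
python3 - <<'E'
from h import *
for n in("top","scene"):
    im=cv2.imread(f"pics/{n}0.png");b,g,r=[im[...,i].astype(int) for i in range(3)]
    hsv=cv2.cvtColor(im,cv2.COLOR_BGR2HSV)
    white=(hsv[...,1]<40)&(hsv[...,2]>170)
    print(n,"white")
    for o in rect(white,n,.02): print(o)
    green=(g>r+15)&(g>b+8)&(r<40)
    print("green")
    for o in rect(green,n,.004): print(o)
    print("wood")
    w=(r>190)&(g>90)&(b<110)&(r-b>90)
    for o in rect(w,n,.11): print(o)
im=cv2.imread("pics/top0.png");cv2.imwrite("pics/z.png",cv2.resize(im[75:265,90:420],None,fx=2.4,fy=2.4,interpolation=cv2.INTER_CUBIC))
im=cv2.imread("pics/scene0.png");cv2.imwrite("pics/z2.png",cv2.resize(im[150:310,100:410],None,fx=2.5,fy=2.5,interpolation=cv2.INTER_CUBIC))
E
```

```text
top white
(((388.2739562988281, -549.2716064453125), (126.98190307617188, 127.92825317382812), 71.39529418945312), 1254.5, array([383.91111111, 240.15555556]))
(((492.2057800292969, -339.11724853515625), (127.65644836425781, 128.01568603515625), 67.87561798095703), 1242.0, array([323.10606061, 211.96969697]))
(((752.8648681640625, -696.0075073242188), (317.31585693359375, 228.57696533203125), 21.587533950805664), 4913.5, array([418.59622642, 136.75471698]))
green
wood
(((783.8653564453125, -3.7014312744140625), (260.30877685546875, 266.01715087890625), 85.79960632324219), 5483.5, array([224.88939052, 138.24379233]))
scene white
(((686.758544921875, -302.13519287109375), (195.7391357421875, 81.6983871459961), 17.988910675048828), 824.5, array([188.17985612, 237.11510791]))
(((764.069580078125, -680.73291015625), (312.9909973144531, 228.7373046875), 18.314197540283203), 5424.5, array([ 59.68474576, 258.20677966]))
(((492.828857421875, -336.9521179199219), (130.12269592285156, 133.6971435546875), 68.07933807373047), 859.5, array([184.88571429, 192.5047619 ]))
(((388.68707275390625, -546
[... 313 characters left out ...]
0136719), (263.7722473144531, 13.465191841125488), 88.75338745117188), 315.0, array([141.76548673, 327.67256637]))
(((992.179443359375, -162.17303466796875), (16.489437103271484, 924.1420288085938), 0.0828167274594307), 733.0, array([221.        , 308.93951613]))
(((730.6510620117188, -289.63702392578125), (1016.5350952148438, 327.0790100097656), 85.88209533691406), 8870.5, array([216.7138756 , 217.42105263]))
(((483.8187255859375, -47.9931640625), (729.66943359375, 45.613563537597656), 89.53434753417969), 648.5, array([261.77995643, 171.91067538]))
(((255.9376220703125, -720.36328125), (156.80593872070312, 105.91897583007812), 54.939205169677734), 375.0, array([ 97.1097561 , 133.40243902]))
```

View pics/z.png

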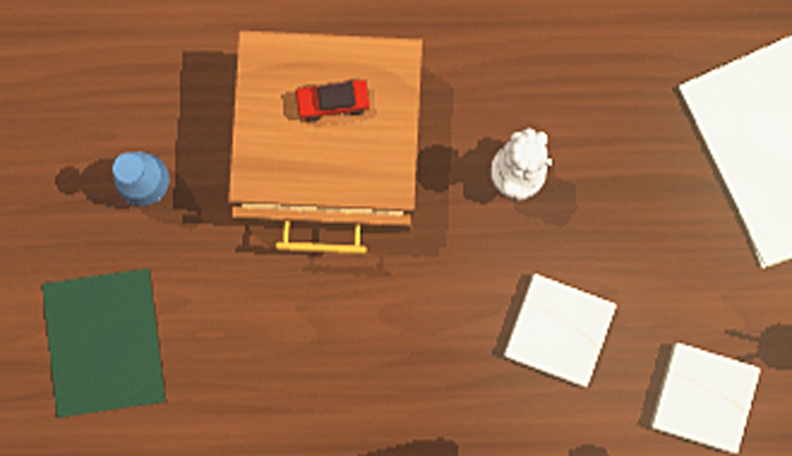

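View pics/z2.png

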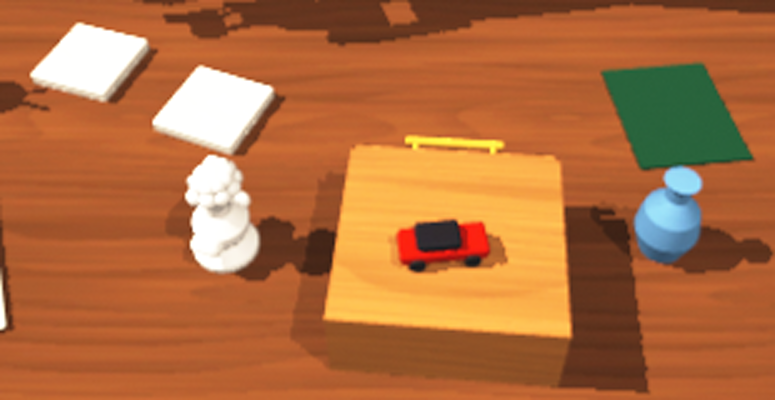

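```bash
python3 - <<'E'
from h import *
im=cv2.imread("pics/top0.png");print(im[217,133])
for n in("top","scene"):
    im=cv2.imread(f"pics/{n}0.png");b,g,r=[im[...,i].astype(int) for i in range(3)]
    for o in rect((g>r+10)&(g>b+5)&(g<130),n,.004): print(n,"pad",o)
    hsv=cv2.cvtColor(im,cv2.COLOR_BGR2HSV)
    y=(hsv[...,0]>22)&(hsv[...,0]<32)&(hsv[...,1]>170)&(hsv[...,2]>150)
    ys,xs=np.where(y[150:220,180:320]); 
    print("handle",n,len(xs),xs.min()+180,xs.max()+180,ys.min()+150,ys.max()+150)
    for u in (xs.min()+180,xs.max()+180):
        v=ys[np.abs(xs+180-u)<2].mean()+150; print(bp(n,u,v,.075))
f=lambda x,y:(x/2.4+90-.3,y/2.4+75-.3)
print("chest top")
for p in [(240,31),(422,40),(412,212),(231,203)]: print(bp("top",*f(*p),.11).round(4))
g=lambda x,y:(x/2.5+100-.3,y/2.5+150-.3)
print("scene")
for p in [(352,145),(558,156),(571,335),(325,319)]: print(bp("scene",*g(*p),.11).round(4))
for p in [(405,142),(502,146)]:print(bp("scene",*g(*p),.072).round(4))
print("vase",bp("top",148,149,.06),"bust",bp("top",307,143,.07),"car",bp("top",229,116,.13))
E
```

```text
[71 98 64]
top pad (((23.44049835205078, -903.828369140625), (146.221435546875, 266.35015869140625), 85.37609100341797), 2088.0, array([497.10194175, 344.39320388]))
top pad (((490.9798889160156, 336.77044677734375), (198.19337463378906, 159.06248474121094), 6.858410835266113), 2402.0, array([132.60714286, 217.45918367]))
handle top 42 206 241 168 179
[0.62028489 0.0673438  0.075     ]
[ 0.61274261 -0.05256421  0.075     ]
scene pad (((490.7831115722656, 337.52117919921875), (199.31893920898438, 159.4687957763672), 6.737092018127441), 1621.0, array([369.70253165, 196.41139241]))
scene pad (((-814.5165405273438, -1255.52587890625), (710.9173583984375, 206.85731506347656), 19.81105613708496), 835.0, array([70.69863014, 55.59589041]))
handle scene 105 262 300 205 210
[ 0.61129825 -0.05430193  0.075     ]
[0.61968528 0.07024696 0.075     ]
chest top
[0.9249 0.115  0.11  ]
[ 0.9057 -0.1438  0.11  ]
[ 0.6589 -0.1228  0.11  ]
[0.6778 0.1305 0.11  ]
scene
[ 0.6534 -0.1221  0.11  ]
[0.6707 0.1345 0.11  ]
[0.9203 0.118  0.11  ]
[ 0.9036 -0.1399  0.11  ]
[ 0.613  -0.0553  0.072 ]
[0.6196 0.0721 0.072 ]
vase [0.72515482 0.26906071 0.06      ] bust [ 0.73111057 -0.28431321  0.07      ] car [ 0.81769754 -0.01804723  0.13      ]
```

```bash
cat >> h.py <<'E'
from scipy.spatial.transform import Rotation as R, Slerp
import json
def st(): 
    s=monitor.get_state(); return s,np.array(s['tool_pos']),R.from_quat(s['eef_rot'])
def downR(az,tilt=0):
    # tool z down, tool x at azimuth az(deg)
    x=np.array([np.cos(np.radians(az)),np.sin(np.radians(az)),0]);z=np.array([0,0,-1.]);y=np.cross(z,x)
    return R.from_matrix(np.c_[x,y,z])
def plan(tp,tR,n,hand,p=None,r=None,after=True):
    s,p0,r0=st()
    if p is not None:p0=p
    if r is not None:r0=r
    tp=np.asarray(tp,float)
    sl=Slerp([0,1],R.concatenate([r0,tR])); rows=[];cr=r0;cp=p0.copy()
    for i in range(1,n+1):
        a=i/n; dr=(cr.inv()*sl(a)).as_rotvec(degrees=True).round(1)
        nr=cr*R.from_rotvec(dr,degrees=True)
        f=nr if after else cr
        d=(f.inv().apply(p0+(tp-p0)*a-cp)*1000).round(0)
        cp=cp+f.apply(d/1000);cr=nr
        rows.append([float(x)+0 for x in dr]+[float(x)+0 for x in d]+[hand])
    print("from",p0.round(4),r0.as_matrix()[:,0].round(3),r0.as_matrix()[:,2].round(3),"t",round(s['clock'],2))
    for k in range(0,n,8): print(json.dumps(rows[k:k+8]))
    return cp,cr
E
python3 - <<'E'
from h import *
plan([.6165,.0077,.17],downR(-3.8),16,0.37)
E
```

```text
from [ 0.2353 -0.6053  0.2135] [ 0.362 -0.932 -0.002] [-0.001  0.002 -1.   ] t 0.1
[[0.0, 0.0, -4.1, -24.0, -38.0, 3.0, 0.37], [0.0, 0.0, -4.0, -22.0, -39.0, 3.0, 0.37], [0.0, 0.0, -4.1, -19.0, -42.0, 2.0, 0.37], [0.0, 0.0, -4.0, -16.0, -42.0, 3.0, 0.37], [0.0, 0.0, -4.1, -13.0, -43.0, 3.0, 0.37], [0.0, 0.0, -4.1, -10.0, -44.0, 3.0, 0.37], [0.0, 0.0, -4.0, -6.0, -45.0, 2.0, 0.37], [0.0, 0.0, -4.1, -4.0, -45.0, 3.0, 0.37]]
[[0.0, 0.0, -4.0, 0.0, -45.0, 3.0, 0.37], [-0.1, 0.0, -4.1, 3.0, -45.0, 3.0, 0.37], [0.0, 0.0, -4.1, 6.0, -44.0, 2.0, 0.37], [0.0, 0.1, -4.0, 9.0, -45.0, 3.0, 0.37], [0.0, 0.0, -4.1, 13.0, -43.0, 3.0, 0.37], [0.0, 0.0, -4.0, 15.0, -42.0, 2.0, 0.37], [0.0, 0.0, -4.1, 18.0, -42.0, 3.0, 0.37], [0.0, 0.0, -4.1, 22.0, -39.0, 3.0, 0.37]]
```

play_rows:
  motion:
    - [0.0, 0.0, -4.1, -24.0, -38.0, 3.0, 0.37]
    - [0.0, 0.0, -4.0, -22.0, -39.0, 3.0, 0.37]
    - [0.0, 0.0, -4.1, -19.0, -42.0, 2.0, 0.37]
    - [0.0, 0.0, -4.0, -16.0, -42.0, 3.0, 0.37]
    - [0.0, 0.0, -4.1, -13.0, -43.0, 3.0, 0.37]
    - [0.0, 0.0, -4.1, -10.0, -44.0, 3.0, 0.37]
    - [0.0, 0.0, -4.0, -6.0, -45.0, 2.0, 0.37]
    - [0.0, 0.0, -4.1, -4.0, -45.0, 3.0, 0.37]
  squeeze: 25

```text
clock: 0.9
tool_pos: [0.448, -0.3113, 0.1923]
eef_rot: [0.951, -0.31, -0.0, -0.0]
ft_force: [-0.2, -0.8, -0.1]
width: 0.383
```

play_rows:
  motion:
    - [0.0, 0.0, -4.0, 0.0, -45.0, 3.0, 0.37]
    - [0.0, 0.0, -4.1, 3.0, -45.0, 3.0, 0.37]
    - [0.0, 0.0, -4.1, 6.0, -44.0, 2.0, 0.37]
    - [0.0, 0.0, -4.0, 9.0, -45.0, 3.0, 0.37]
    - [0.0, 0.0, -4.1, 13.0, -43.0, 3.0, 0.37]
    - [0.0, 0.0, -4.0, 15.0, -42.0, 2.0, 0.37]
    - [0.0, 0.0, -4.1, 18.0, -42.0, 3.0, 0.37]
    - [0.0, 0.0, -4.1, 22.0, -39.0, 3.0, 0.37]

```text
clock: 1.7
tool_pos: [0.66, -0.0199, 0.17]
eef_rot: [1.0, -0.031, -0.0, 0.0]
ft_force: [0.0, -1.2, 0.1]
width: 0.314
```

```bash
python3 - <<'E'
from h import *
snap("top","pics/t1.png");im=snap("scene","pics/s1.png")
cv2.imwrite("pics/s1z.png",cv2.resize(im[120:260,180:380],None,fx=4,fy=4))
s,p,r=st();print(s['joints'].round(4),s['width'])
plan([.6165,.0077,.055],downR(-3.8),4,0.37)
E
```

```text
[-1.0820e-01  1.7930e-01  1.6661e+00  1.4000e-03  1.2975e+00 -4.8900e-02] 0.31351358968476484
from [ 0.6609 -0.0175  0.1691] [ 0.998 -0.06  -0.001] [-0.001  0.001 -1.   ] t 1.8
[[0.0, 0.0, 0.1, -11.0, -6.0, 29.0, 0.37], [0.0, 0.0, 0.1, -12.0, -5.0, 28.0, 0.37], [-0.1, 0.1, 0.1, -11.0, -6.0, 29.0, 0.37], [0.0, 0.0, 0.1, -12.0, -5.0, 28.0, 0.37]]
```

View pics/s1z.png

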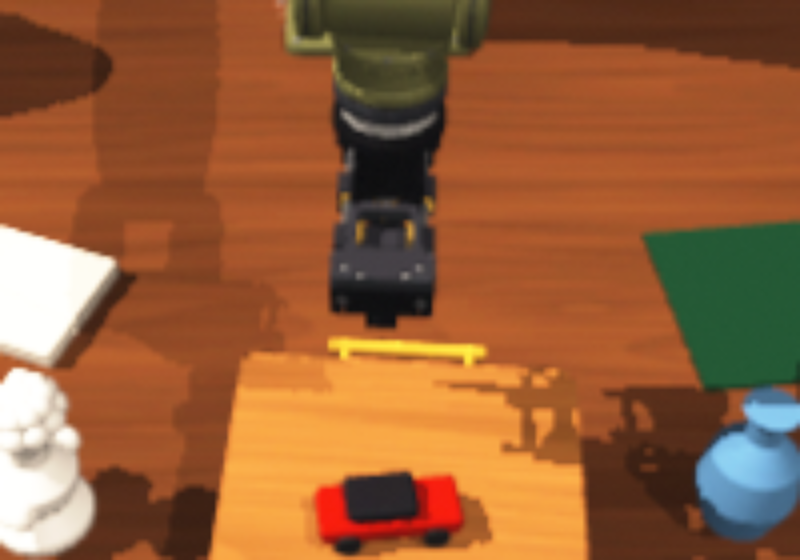

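```bash
sed -i 's/after=True/after=False/' h.py
```

play_rows:
  motion:
    - [0.0, 0.0, 0.4, -23.0, -11.0, 0.0, 0.37]
    - [0.0, 0.0, 0.0, -23.0, -11.0, 0.0, 0.37]
    - [0.0, 0.0, 0.0, 0.0, 0.0, 20.0, 0.37]
    - [0.0, 0.0, 0.0, 0.0, 0.0, 20.0, 0.37]
    - [0.0, 0.0, 0.0, 0.0, 0.0, 0.0, 0.37]

```text
clock: 2.3
tool_pos: [0.6121, 0.0031, 0.1269]
eef_rot: [0.999, -0.037, -0.003, 0.0]
ft_force: [-0.0, -0.1, -0.1]
width: 0.317
```

```bash
python3 - <<'E'
from h import *
t=snap("top","pics/t2.png");im=snap("scene","pics/s2.png")
a=cv2.resize(im[150:250,200:350],None,fx=4,fy=4);b=cv2.resize(t[130:230,180:280],None,fx=4,fy=4)
cv2.imwrite("pics/s2z.png",cv2.resize(np.hstack([a,b]),None,fx=.75,fy=.75))
s,p,r=st();print(p,r.as_matrix()[:,0])
for n in C: print(n,pj(n,p))
E
```

```text
[0.61458843 0.00289089 0.13031019] [ 0.99731893 -0.07316493 -0.00136064]
scene [280.04074142 194.50114447]
top [223.90349585 176.29516065]
```

View pics/s2z.png

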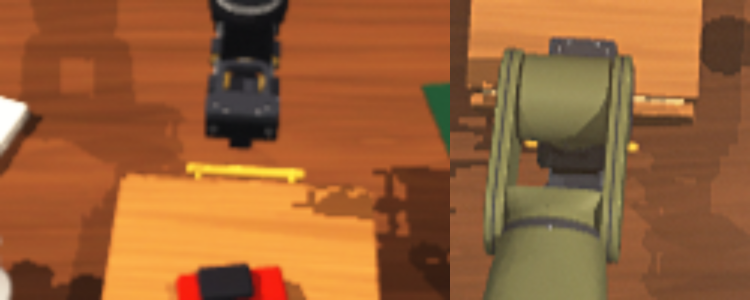

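play_rows:
  motion:
    - [0, 0, -0.3, 2, 0, 25, 0.37]
    - [0, 0, 0, 0, 0, 25, 0.37]
    - [0, 0, 0, 0, 0, 25, 0.37]
    - [0, 0, 0, 0, 0, 0, 0.37]
    - [0, 0, 0, 0, 0, 0, 1]
    - [0, 0, 0, 0, 0, 0, 1]
    - [0, 0, 0, 0, 0, 0, 1]
    - [0, 0, 0, 0, 0, 0, 1]
  squeeze: 20

```text
clock: 3.2
tool_pos: [0.6177, 0.003, 0.0577]
eef_rot: [0.999, -0.034, 0.001, 0.0]
ft_force: [-5.2, -0.5, 5.4]
width: 0.108
```

play_rows:
  motion:
    - [0, 0, 0, -10, 0, 0, 1]
    - [0, 0, 0, -25, 0, 0, 1]
    - [0, 0, 0, -30, 0, 0, 1]
    - [0, 0, 0, -30, 0, 0, 1]
    - [0, 0, 0, -30, 0, 0, 1]
    - [0, 0, 0, -30, 0, 0, 1]
    - [0, 0, 0, -17, 0, 0, 1]
    - [0, 0, 0, 0, 0, 0, 1]

```text
clock: 4.0
tool_pos: [0.4449, 0.0157, 0.0575]
eef_rot: [0.999, -0.034, 0.002, -0.001]
ft_force: [-0.1, 3.4, 4.5]
width: 0.11
```

```bash
python3 - <<'E'
from h import *
s,p,r=st();print(p,r.as_matrix()[:,0],s['ft_force'],s['joints'].round(4))
im=snap("scene","pics/s3.png")
cv2.imwrite("pics/s3z.png",cv2.resize(im[100:300,160:410],None,fx=3,fy=3))
E
```

```text
[0.44494111 0.01570258 0.05745133] [ 0.99772671 -0.06731169  0.00324914] [-0.07801262  3.40020243  4.5471175 ] [-8.6600e-02 -1.8890e-01  2.2344e+00  2.0000e-03  1.0929e+00 -2.0200e-02]
```

View pics/s3z.png

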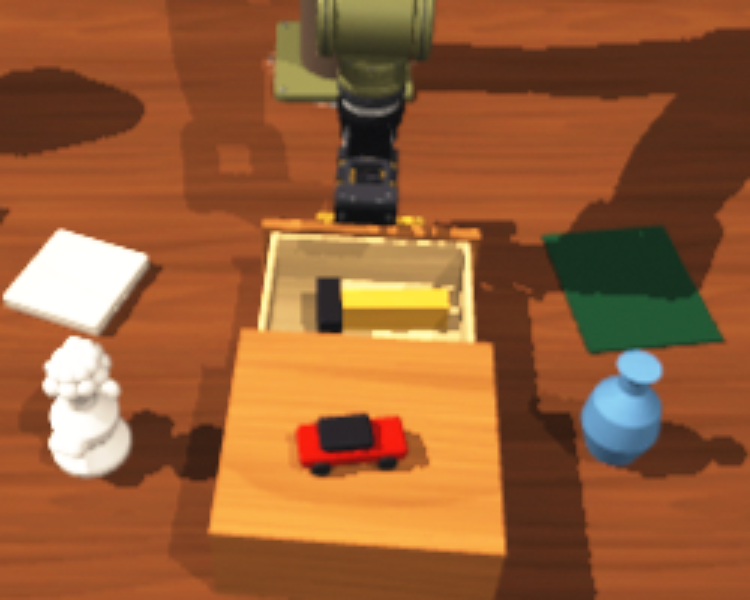

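play_rows:
  motion:
    - [0, 0, 0, 0, 0, 0, 0.37]
    - [0, 0, 0, 0, 0, 0, 0.37]
    - [0, 0, 0, 0, 0, -10, 0.37]
    - [0, 0, 0, 0, 0, -35, 0.37]
    - [0, 0, 0, 0, 0, -45, -0.2]
    - [0, 0, 0, 0, 0, -20, -0.2]

```text
clock: 4.65
tool_pos: [0.4474, 0.0145, 0.1704]
eef_rot: [0.999, -0.034, 0.003, 0.0]
ft_force: [0.4, -0.0, -0.1]
width: 0.432
```

```bash
python3 - <<'E'
from h import *
s,p,r=st();print(p,r.as_matrix()[:,0],s['ft_force'],s['joints'].round(4),s['width'])
im=snap("scene","pics/s4.png");t=snap("top","pics/t4.png")
cv2.imwrite("pics/s4z.png",cv2.resize(im[160:230,230:330],None,fx=8,fy=8,interpolation=cv2.INTER_CUBIC))
cv2.imwrite("pics/t4z.png",cv2.resize(t[120:270,150:300],None,fx=4,fy=4,interpolation=cv2.INTER_CUBIC))
E
```

```text
[0.44744245 0.01451885 0.17038388] [ 0.99771593 -0.06727335  0.00610056] [ 0.42628874 -0.04062624 -0.05636739] [-8.7500e-02 -3.1850e-01  2.1351e+00 -1.0000e-04  1.3189e+00 -2.0200e-02] 0.4316725416007025
```

View pics/s4z.png

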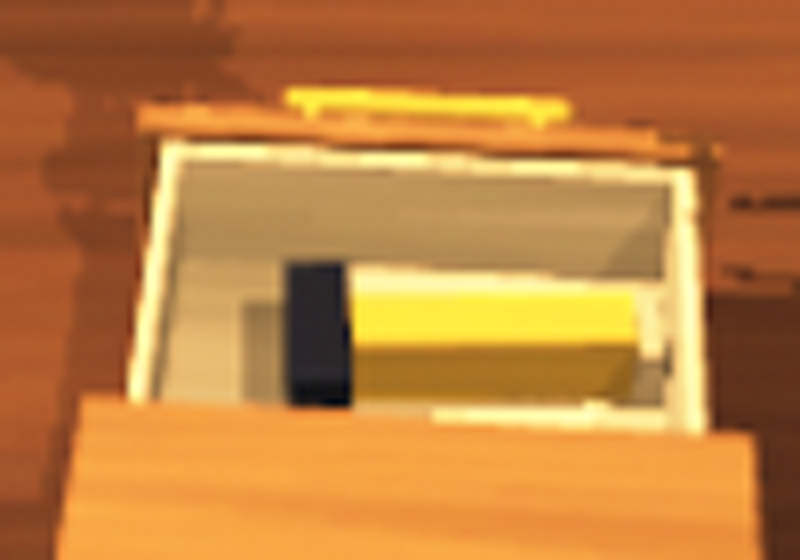

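View pics/t4z.png

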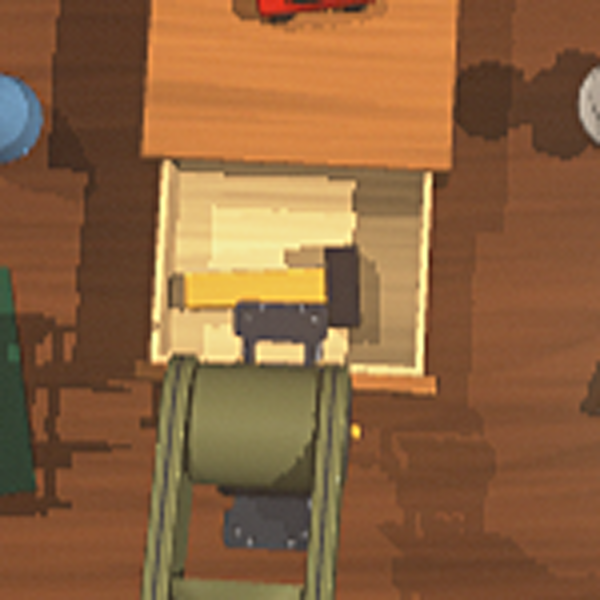

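```bash
python3 - <<'E'
from h import *
g=lambda x,y:(x/8+230-.44,y/8+160-.44)
for nm,p in zip("t1 t2 t3 t4 f1 f2 f3 f4".split(),[(352,293),(637,293),(637,345),(355,347),(285,262),(347,262),(350,385),(287,380)]): print("scene",nm,bp("scene",*g(*p),.062).round(4))
g=lambda x,y:(x/4+150-.38,y/4+120-.38)
for nm,p in zip("t1 t2 t3 t4 f1 f2 f3 f4".split(),[(325,268),(186,272),(186,308),(240,304),(325,247),(357,245),(360,325),(328,328)]): print("top",nm,bp("top",*g(*p),.062).round(4))
E
```

```text
scene t1 [ 0.5555 -0.0146  0.062 ]
scene t2 [0.555  0.1076 0.062 ]
scene t3 [0.5857 0.1047 0.062 ]
scene t4 [ 0.5873 -0.014   0.062 ]
scene f1 [ 0.5368 -0.0433  0.062 ]
scene f2 [ 0.5367 -0.0163  0.062 ]
scene f3 [ 0.609  -0.0166  0.062 ]
scene f4 [ 0.6063 -0.0428  0.062 ]
top t1 [ 0.5863 -0.0167  0.062 ]
top t2 [0.5858 0.1032 0.062 ]
top t3 [0.5546 0.1036 0.062 ]
top t4 [0.557  0.0571 0.062 ]
top f1 [ 0.6045 -0.0171  0.062 ]
top f2 [ 0.6056 -0.0448  0.062 ]
top f3 [ 0.5363 -0.0458  0.062 ]
top f4 [ 0.5344 -0.0182  0.062 ]
```

```bash
python3 - <<'E'
from h import *
cp,cr=plan([.571,.027,.14],downR(0.2),4,-0.2)
plan([.571,.027,.038],downR(0.2),4,-0.2,cp,cr)
E
```

```text
from [0.4482 0.0145 0.1704] [ 0.998 -0.067  0.008] [ 0.008 -0.001 -1.   ] t 4.75
[[0.0, -0.1, -1.0, 30.0, -5.0, 8.0, -0.2], [0.0, -0.1, -1.0, 31.0, -5.0, 8.0, -0.2], [0.0, -0.2, -1.0, 30.0, -4.0, 7.0, -0.2], [0.0, -0.1, -1.1, 31.0, -4.0, 8.0, -0.2]]
from [0.571  0.0274 0.14  ] [ 1.     0.004 -0.   ] [-0.    -0.001 -1.   ] t 4.75
[[0.0, 0.0, 0.0, 0.0, 0.0, 26.0, -0.2], [0.0, 0.0, 0.0, 0.0, 0.0, 25.0, -0.2], [0.0, 0.0, 0.0, 0.0, 0.0, 26.0, -0.2], [0.0, 0.0, 0.0, 0.0, 0.0, 25.0, -0.2]]
```

play_rows:
  motion:
    - [0.0, -0.1, -1.0, 30.0, -5.0, 8.0, -0.2]
    - [0.0, -0.1, -1.0, 31.0, -5.0, 8.0, -0.2]
    - [0.0, -0.2, -1.0, 30.0, -4.0, 7.0, -0.2]
    - [0.0, -0.1, -1.1, 31.0, -4.0, 8.0, -0.2]
    - [0, 0, 0, 0, 0, 20, -0.2]
    - [0, 0, 0, 0, 0, 20, -0.2]
    - [0, 0, 0, 0, 0, 0, -0.2]

```text
clock: 5.45
tool_pos: [0.5642, 0.0279, 0.089]
eef_rot: [1.0, 0.002, -0.009, -0.0]
ft_force: [-0.1, -0.4, -0.9]
width: 0.601
```

```bash
python3 - <<'E'
from h import *
im=snap("scene","pics/s5.png");s,p,r=st();print(p,r.as_matrix()[:,0],r.as_matrix()[:,2],s['ft_force'],s['width'])
cv2.imwrite("pics/s5z.png",cv2.resize(im[140:240,220:340],None,fx=6,fy=6,interpolation=cv2.INTER_CUBIC))
E
```

```text
[0.56545405 0.02779792 0.09115192] [ 0.99987808  0.00430365 -0.01500987] [-1.50119626e-02  4.54909295e-04 -9.99887211e-01] [-0.05998456  0.49697187  0.63401089] 0.5987109663594435
```

View pics/s5z.png

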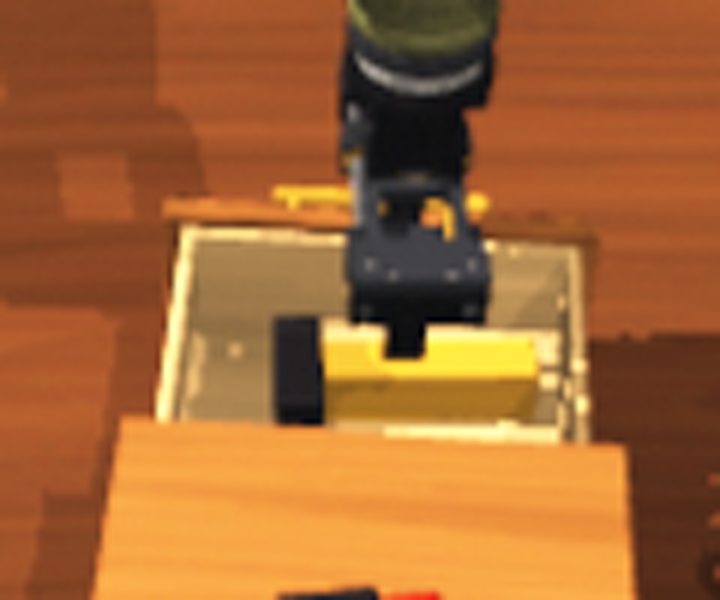

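```bash
python3 - <<'E'
from h import *
cp,cr=plan([.571,.027,.075],downR(0.2),1,-0.2)
E
```

```text
from [0.5655 0.0278 0.0912] [ 1.     0.004 -0.015] [-0.015  0.    -1.   ] t 5.5
[[0.0, 0.9, 0.0, 6.0, 1.0, 16.0, -0.2]]
```

play_rows:
  motion:
    - [0, 0.8, 0, 6, 1, 16, -0.2]
    - [0, 0, 0, 0, 0, 18, -0.2]
    - [0, 0, 0, 0, 0, 18, -0.2]
    - [0, 0, 0, 0, 0, 0, -0.2]

```text
clock: 5.9
tool_pos: [0.5719, 0.0268, 0.0404]
eef_rot: [1.0, 0.002, 0.0, -0.0]
ft_force: [-0.6, -0.3, -0.0]
width: 0.603
```

```bash
python3 - <<'E'
from h import *
s,p,r=st();print(p,r.as_matrix()[:,0],r.as_matrix()[:,2],s['ft_force'],s['width'])
E
```

```text
[0.57185391 0.02681574 0.04035825] [9.99990799e-01 4.18491075e-03 9.42084082e-04] [ 9.39922960e-04  5.18344773e-04 -9.99999424e-01] [-0.56178774 -0.336707   -0.02416835] 0.6032516562918635
```

play_rows:
  motion:
    - [0, 0, 0, -1, 0, 2, 0.2]
    - [0, 0, 0, 0, 0, 0, 0.6]
    - [0, 0, 0, 0, 0, 0, 1]
    - [0, 0, 0, 0, 0, 0, 1]
    - [0, 0, 0, 0, 0, 0, 1]
    - [0, 0, 0, 0, 0, 0, 1]
  squeeze: 35

```text
clock: 6.5
tool_pos: [0.5734, 0.0267, 0.0412]
eef_rot: [1.0, 0.002, 0.003, -0.0]
ft_force: [-0.8, -1.3, 4.1]
width: 0.312
```

play_rows:
  motion:
    - [0, 0, 0, 0, 0, -5, 1]
    - [0, 0, 0, 0, 0, -15, 1]
    - [0, 0, 0, 0, 0, -25, 1]
    - [0, 0, 0, 0, 0, -25, 1]
    - [0, 0, 0, 0, 0, -25, 1]
    - [0, 0, 0, 0, 0, -20, 1]
    - [0, 0, 0, 0, 0, 0, 1]

```text
clock: 7.2
tool_pos: [0.5744, 0.0268, 0.1595]
eef_rot: [1.0, 0.002, 0.006, -0.0]
ft_force: [-0.0, 0.2, -3.3]
width: 0.313
```

```bash
python3 - <<'E'
from h import *
im=snap("scene","pics/s6.png");s,p,r=st();print(p,r.as_matrix()[:,0],r.as_matrix()[:,2],s['ft_force'],s['width'],s['joints'].round(4))
cv2.imwrite("pics/s6z.png",cv2.resize(im[90:270,180:420],None,fx=3.3,fy=3.3,interpolation=cv2.INTER_CUBIC))
E
```

```text
[0.57318489 0.02680479 0.15713706] [0.99995056 0.00429766 0.0089667 ] [ 8.96534856e-03  3.34230584e-04 -9.99959755e-01] [-0.80486859  0.28828851 -3.46613823] 0.31588973656365915 [-4.7200e-02 -6.0000e-03  1.8848e+00  8.0000e-04  1.2538e+00 -5.1700e-02]
```

View pics/s6z.png

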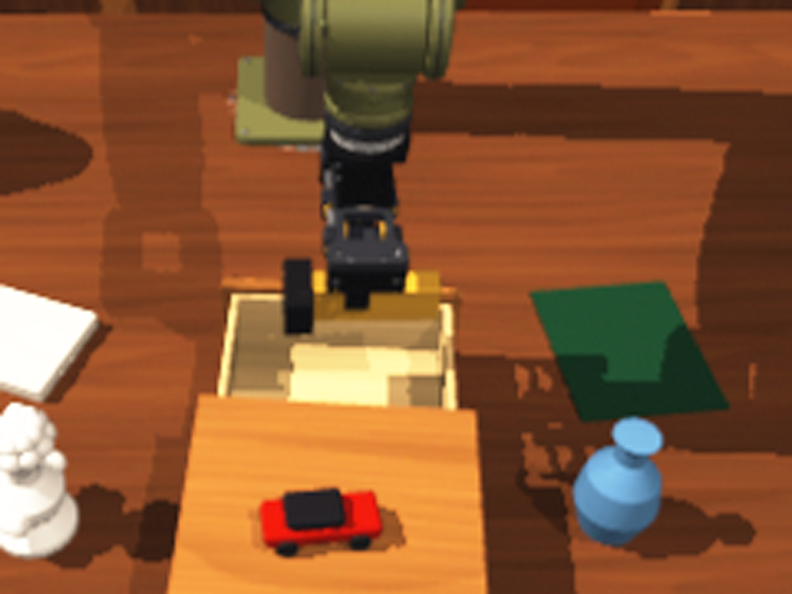

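```bash
python3 - <<'E'
from h import *
from scipy.optimize import least_squares
D=[([-1.2826,.1244,1.6515,0,1.3675],[.23534,-.60529,.21353]),([-.1082,.1793,1.6661,0,1.2975],[.6609,-.0175,.1691]),([-.0866,-.1889,2.2344,0,1.0929],[.4449,.0157,.0575]),([-.0875,-.3185,2.1351,0,1.3189],[.4474,.0145,.1704]),([-.0472,-.006,1.8848,0,1.2538],[.5732,.0268,.1571])]
L3=.2
def res(x):
    a,h,L1,L2,e=x;o=[]
    for q,p in D:
        b=q[1]+q[2];t=b+q[4]
        f=a+L1*np.sin(q[1])+L2*np.sin(b)+e*np.cos(b)+L3*np.sin(t);z=h+L1*np.cos(q[1])+L2*np.cos(b)-e*np.sin(b)+L3*np.cos(t)
        o+=[f-np.sqrt(p[0]**2+p[1]**2-.054**2),z-p[2]]
    return o
for L3 in(.15,.2,.25,.3):
    s=least_squares(res,[.05,.4,.4,.4,0]);print(L3,s.x.round(4),np.abs(s.fun).max())
cp,cr=plan([.488,.335,.12],downR(-55.5),14,1)
plan([.488,.335,.03],downR(-55.5),4,1,cp,cr)
E
```

```text
0.15 [5.000e-04 8.240e-02 4.506e-01 6.128e-01 4.210e-02] 0.0009194205023118629
0.2 [4.000e-04 1.318e-01 4.513e-01 6.128e-01 4.210e-02] 0.0005981655286358967
0.25 [3.000e-04 1.812e-01 4.520e-01 6.128e-01 4.220e-02] 0.0002769105549597084
0.3 [2.000e-04 2.305e-01 4.527e-01 6.128e-01 4.230e-02] 6.934415528017657e-05
from [0.5732 0.0268 0.1571] [1.    0.004 0.009] [ 0.009  0.    -1.   ] t 7.25
[[0.0, 0.0, 4.0, -6.0, -22.0, 3.0, 1], [0.0, -0.1, 4.0, -8.0, -22.0, 2.0, 1], [-0.1, 0.0, 3.9, -9.0, -21.0, 3.0, 1], [0.0, 0.0, 4.0, -10.0, -20.0, 2.0, 1], [0.0, -0.1, 4.0, -12.0, -20.0, 3.0, 1], [0.0, 0.0, 4.0, -13.0, -18.0, 3.0, 1], [0.0, 0.0, 4.0, -14.0, -18.0, 2.0, 1], [-0.1, -0.1, 4.0, -16.0, -17.0, 3.0, 1]]
[[0.0, 0.0, 3.9, -17.0, -15.0, 2.0, 1], [0.0, 0.0, 4.0, -17.0, -15.0, 3.0, 1], [0.0, -0.1, 4.0, -19.0, -13.0, 3.0, 1], [0.0, 0.0, 4.0, -20.0, -11.0, 2.0, 1], [0.0, 0.0, 4.0, -20.0, -11.0, 3.0, 1], [-0.1, -0.1, 3.9, -21.0, -9.0, 3.0, 1]]
from [0.4883 0.3352 0.1195] [ 0.567 -0.824 -0.001] [-0.001  0.    -1.   ] t 7.25
[[0.0, 0.0, 0.0, 0.0, 0.0, 22.0, 1], [0.0, 0.0, 0.0, 0.0, 0.0, 23.0, 1], [0.0, 0.0, 0.0, 0.0, 0.0, 22.0, 1], [0.0, 0.0, 0.0, 0.0, 0.0, 23.0, 1]]
```

play_rows:
  motion:
    - [0.0, 0.0, 4.0, -6.0, -22.0, 3.0, 1]
    - [0.0, -0.1, 4.0, -8.0, -22.0, 2.0, 1]
    - [-0.1, 0.0, 3.9, -9.0, -21.0, 3.0, 1]
    - [0.0, 0.0, 4.0, -10.0, -20.0, 2.0, 1]
    - [0.0, -0.1, 4.0, -12.0, -20.0, 3.0, 1]
    - [0.0, 0.0, 4.0, -13.0, -18.0, 3.0, 1]
    - [0.0, 0.0, 4.0, -14.0, -18.0, 2.0, 1]
    - [-0.1, -0.1, 4.0, -16.0, -17.0, 3.0, 1]

```text
clock: 8.05
tool_pos: [0.522, 0.2038, 0.1317]
eef_rot: [0.962, -0.274, -0.002, 0.002]
ft_force: [0.5, 0.3, -3.8]
width: 0.319
```

play_rows:
  motion:
    - [0.0, 0.0, 3.9, -17.0, -15.0, 2.0, 1]
    - [0.0, 0.0, 4.0, -17.0, -15.0, 3.0, 1]
    - [0.0, -0.1, 4.0, -19.0, -13.0, 3.0, 1]
    - [0.0, 0.0, 4.0, -20.0, -11.0, 2.0, 1]
    - [0.0, 0.0, 4.0, -20.0, -11.0, 3.0, 1]
    - [-0.1, -0.1, 3.9, -21.0, -9.0, 3.0, 1]
    - [0, 0, 0, 0, 0, 0, 1]
    - [0, 0, 0, 0, 0, 0, 1]

```text
clock: 8.85
tool_pos: [0.486, 0.3347, 0.116]
eef_rot: [0.886, -0.464, -0.003, 0.002]
ft_force: [-0.6, -0.2, -3.6]
width: 0.314
```

```bash
python3 - <<'E'
from h import *
im=snap("scene","pics/s7.png");s,p,r=st();print(s['ft_force'],s['width'],s['joints'].round(4))
cv2.imwrite("pics/s7z.png",cv2.resize(im[90:270,260:460],None,fx=3.3,fy=3.3,interpolation=cv2.INTER_CUBIC))
plan([.488,.335,.05],downR(-55.5),4,1)
E
```

```text
[ 0.55332674  0.26668519 -3.17301396] 0.3127380197448898 [0.5103 0.0784 1.8701 0.002  1.1994 1.4765]
from [0.4865 0.3344 0.1165] [ 0.568 -0.823 -0.002] [-0.006 -0.001 -1.   ] t 8.9
[[0.1, 0.0, 0.0, 0.0, -1.0, 17.0, 1], [0.1, 0.1, 0.0, 0.0, 0.0, 16.0, 1], [0.1, 0.0, 0.1, 0.0, 0.0, 17.0, 1], [0.0, 0.0, 0.0, 0.0, -1.0, 17.0, 1]]
```

View pics/s7z.png

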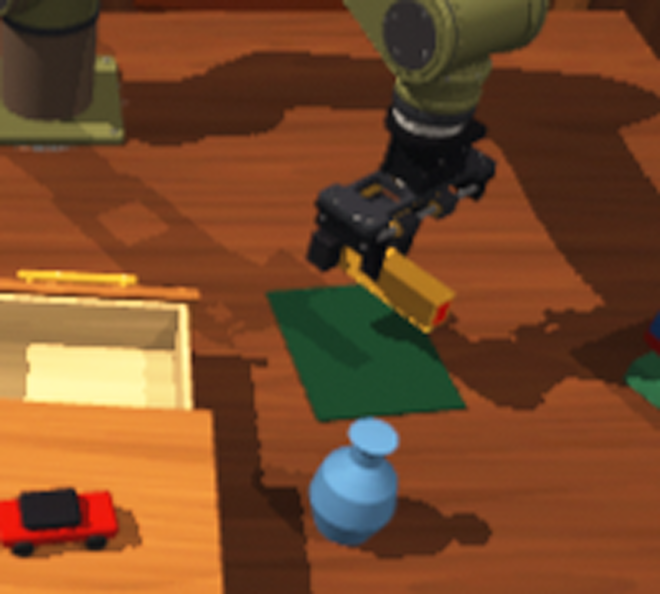

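play_rows:
  motion:
    - [0.1, 0, 0, 1, -1, 22, 1]
    - [0.1, 0.1, 0, 0, 0, 25, 1]
    - [0.1, 0, 0, 0, 0, 22, 1]
    - [0, 0, 0, 0, 0, 12, 1]
    - [0, 0, 0, 0, 0, 4, 1]
    - [0, 0, 0, 0, 0, 0, 1]

```text
clock: 9.5
tool_pos: [0.4885, 0.3345, 0.0328]
eef_rot: [0.885, -0.465, -0.0, -0.001]
ft_force: [-0.6, 0.5, -4.0]
width: 0.315
```

play_rows:
  motion:
    - [0, 0, 0, 0, 0, 2, 1]
    - [0, 0, 0, 0, 0, 2, 1]
    - [0, 0, 0, 0, 0, 0, 1]

```text
clock: 9.8
tool_pos: [0.4887, 0.3351, 0.0296]
eef_rot: [0.885, -0.465, 0.0, -0.001]
ft_force: [0.6, 0.3, -3.8]
width: 0.316
```

play_rows:
  motion:
    - [0, 0, 0, 0, 0, 2, 1]
    - [0, 0, 0, 0, 0, 2, 1]
    - [0, 0, 0, 0, 0, 0, 1]

```text
clock: 10.1
tool_pos: [0.4881, 0.3348, 0.0246]
eef_rot: [0.885, -0.465, -0.0, -0.001]
ft_force: [-0.1, -0.1, -4.1]
width: 0.312
```

play_rows:
  motion:
    - [0, 0, 0, 0, 0, 1.5, 1]
    - [0, 0, 0, 0, 0, 0, 1]

```text
clock: 10.3
tool_pos: [0.4884, 0.335, 0.0236]
eef_rot: [0.885, -0.465, -0.0, -0.001]
ft_force: [-0.1, 0.9, -2.9]
width: 0.317
```

play_rows:
  motion:
    - [0, 0, 0, 0, 0, 1, 1]
    - [0, 0, 0, 0, 0, 0, 1]

```text
clock: 10.5
tool_pos: [0.4885, 0.3351, 0.0233]
eef_rot: [0.885, -0.465, -0.0, -0.001]
ft_force: [-2.1, -0.4, 2.9]
width: 0.313
```

play_rows:
  motion:
    - [0, 0, 0, 0, 0, 0, 0.1]
    - [0, 0, 0, 0, 0, 0, -0.2]
    - [0, 0, 0, 0, 0, 0, -0.2]
    - [0, 0, 0, 0, 0, -10, -0.2]
    - [0, 0, 0, 0, 0, -30, -0.2]
    - [0, 0, 0, 0, 0, -45, -0.2]
    - [0, 0, 0, 0, 0, -45, -0.2]

```text
clock: 11.2
tool_pos: [0.4878, 0.3345, 0.1539]
eef_rot: [0.885, -0.465, -0.0, -0.001]
ft_force: [-0.2, 0.0, 0.6]
width: 0.602
```

```bash
python3 - <<'E'
from h import *
im=snap("scene","pics/s8.png");s,p,r=st();print(s['ft_force'],s['width'],s['joints'].round(4))
cv2.imwrite("pics/s8z.png",cv2.resize(im[150:240,320:420],None,fx=6,fy=6,interpolation=cv2.INTER_CUBIC))
cp,cr=plan([.41,.02,.16],downR(-4),12,1)
E
```

```text
[2.13679181 1.09087274 4.90280848] 0.5976634317764662 [5.0980e-01 3.4000e-02 1.8320e+00 1.3000e-03 1.2596e+00 1.4773e+00]
from [0.4924 0.3371 0.1643] [ 0.567 -0.824  0.   ] [ 0.013  0.009 -1.   ] t 11.25
[[-0.1, 0.0, -4.3, 18.0, 21.0, 0.0, 1], [0.0, -0.1, -4.3, 16.0, 22.0, 0.0, 1], [-0.1, 0.0, -4.3, 15.0, 23.0, 0.0, 1], [-0.1, 0.0, -4.3, 13.0, 24.0, 0.0, 1], [0.0, -0.1, -4.2, 11.0, 25.0, 0.0, 1], [-0.1, 0.0, -4.3, 9.0, 25.0, 0.0, 1], [-0.1, -0.1, -4.3, 7.0, 27.0, 1.0, 1], [-0.1, 0.0, -4.3, 5.0, 27.0, 0.0, 1]]
[[0.0, 0.0, -4.3, 3.0, 27.0, 0.0, 1], [-0.1, -0.1, -4.3, 1.0, 27.0, 0.0, 1], [-0.1, 0.0, -4.3, -1.0, 27.0, 1.0, 1], [-0.1, 0.0, -4.3, -3.0, 28.0, 0.0, 1]]
```

View pics/s8z.png

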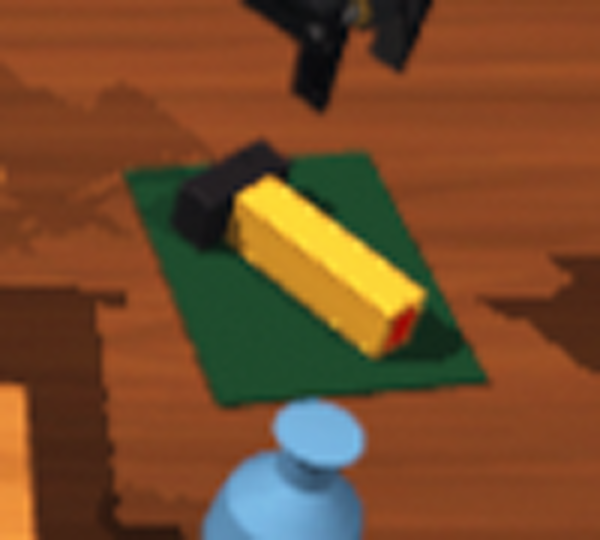

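play_rows:
  motion:
    - [-0.1, 0.0, -4.3, 18.0, 21.0, 0.0, 1]
    - [0.0, -0.1, -4.3, 16.0, 22.0, 0.0, 1]
    - [-0.1, 0.0, -4.3, 15.0, 23.0, 0.0, 1]
    - [-0.1, 0.0, -4.3, 13.0, 24.0, 0.0, 1]
    - [0.0, -0.1, -4.2, 11.0, 25.0, 0.0, 1]
    - [-0.1, 0.0, -4.3, 9.0, 25.0, 0.0, 1]
    - [-0.1, -0.1, -4.3, 7.0, 27.0, 1.0, 1]
    - [-0.1, 0.0, -4.3, 5.0, 27.0, 0.0, 1]

```text
clock: 12.05
tool_pos: [0.4329, 0.122, 0.1522]
eef_rot: [0.983, -0.182, -0.004, 0.002]
ft_force: [-0.5, 0.5, 0.5]
width: 0.02
```

play_rows:
  motion:
    - [0.0, 0.0, -4.3, 0.0, 27.0, 0.0, 1]
    - [-0.1, -0.1, -4.3, -2.0, 27.0, 0.0, 1]
    - [0, 0.0, -4.3, -4.0, 27.0, 0, 1]
    - [0, 0.0, -4.3, -6.0, 28.0, 0.0, 1]
    - [0, 0, 0, 0, 0, 0, 1]
    - [0, 0, 0, 0, 0, 0, 1]

```text
clock: 12.65
tool_pos: [0.3942, 0.02, 0.153]
eef_rot: [0.999, -0.036, -0.005, 0.002]
ft_force: [-0.4, 0.6, -0.7]
width: 0.004
```

```bash
python3 - <<'E'
from h import *
im=snap("scene","pics/s9.png");s,p,r=st();print(s['ft_force'],s['width'],s['joints'].round(4))
cv2.imwrite("pics/s9z.png",cv2.resize(im[90:240,200:420],None,fx=3.5,fy=3.5,interpolation=cv2.INTER_CUBIC))
cp,cr=plan([.395,.022,.055],downR(-4),4,1)
E
```

```text
[ 0.34359583  0.65730816 -0.07524877] 0.004472146324752312 [-0.0806 -0.4351  2.2484 -0.0052  1.3384 -0.0092]
from [0.3943 0.0204 0.1529] [ 0.997 -0.07  -0.01 ] [-0.01  -0.004 -1.   ] t 12.7
[[0.1, 0.1, 0.0, 0.0, -1.0, 24.0, 1], [0.0, 0.2, 0.0, 1.0, 0.0, 25.0, 1], [0.1, 0.1, 0.0, 0.0, 0.0, 24.0, 1], [0.1, 0.2, 0.0, 0.0, -1.0, 25.0, 1]]
```

View pics/s9z.png

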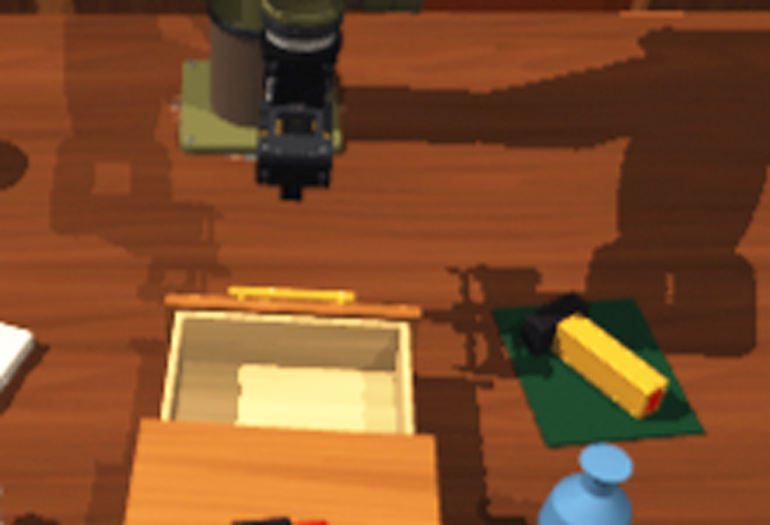

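play_rows:
  motion:
    - [0.1, 0.1, 0.0, 0.0, -1.0, 24.0, 1]
    - [0.0, 0.2, 0.0, 1.0, 0.0, 25.0, 1]
    - [0.1, 0.1, 0.0, 0.0, 0.0, 24.0, 1]
    - [0.1, 0.2, 0.0, 0.0, -1.0, 25.0, 1]
    - [0, 0, 0, 15, 0, 0, 1]
    - [0, 0, 0, 15, 0, 0, 1]
    - [0, 0, 0, 15, 0, 0, 1]
    - [0, 0, 0, 15, 0, 0, 1]

```text
clock: 13.5
tool_pos: [0.4543, 0.0188, 0.0539]
eef_rot: [0.999, -0.034, -0.001, -0.0]
ft_force: [-1.6, -0.9, 0.8]
width: 0.003
```

play_rows:
  motion:
    - [0, 0, 0, 20, 0, 0, 1]
    - [0, 0, 0, 25, 0, 0, 1]
    - [0, 0, 0, 25, 0, 0, 1]
    - [0, 0, 0, 25, 0, 0, 1]
    - [0, 0, 0, 22, 0, 0, 1]
    - [0, 0, 0, 10, 0, 0, 1]
    - [0, 0, 0, 5, 0, 0, 1]

```text
clock: 14.2
tool_pos: [0.5863, 0.0096, 0.0539]
eef_rot: [0.999, -0.034, -0.001, -0.0]
ft_force: [-1.3, 0.9, 1.3]
width: 0.007
```

play_rows:
  motion:
    - [0, 0, 0, 5, 0, 0, 1]
    - [0, 0, 0, 4, 0, 0, 1]
    - [0, 0, 0, 0, 0, 0, 1]

```text
clock: 14.5
tool_pos: [0.5949, 0.008, 0.0543]
eef_rot: [0.999, -0.034, -0.0, 0.0]
ft_force: [0.4, 0.4, -0.1]
width: 0.008
```

play_rows:
  motion:
    - [0, 0, 0, 3, 0, 0, 1]
    - [0, 0, 0, 0, 0, 0, 1]

```text
clock: 14.7
tool_pos: [0.5979, 0.0076, 0.0544]
eef_rot: [0.999, -0.035, -0.0, 0.0]
ft_force: [-0.5, 1.1, 0.0]
width: 0.004
```

```bash
python3 - <<'E'
from h import *
im=snap("scene","pics/s10.png");t=snap("top","pics/t10.png");s,p,r=st();print(p,s['ft_force'])
a=cv2.resize(im[150:240,220:340],None,fx=5,fy=5,interpolation=cv2.INTER_CUBIC)
b=cv2.resize(im[150:260,320:420],None,fx=4,fy=4,interpolation=cv2.INTER_CUBIC)[:450]
b=cv2.resize(t[140:230,170:280],None,fx=5,fy=5,interpolation=cv2.INTER_CUBIC)
cv2.imwrite("pics/s10z.png",cv2.resize(np.hstack([a,b]),None,fx=.68,fy=.68))
E
```

```text
[0.59782355 0.00759062 0.05439085] [ 0.28205537 -0.41231037 -0.52999589]
```

View pics/s10z.png

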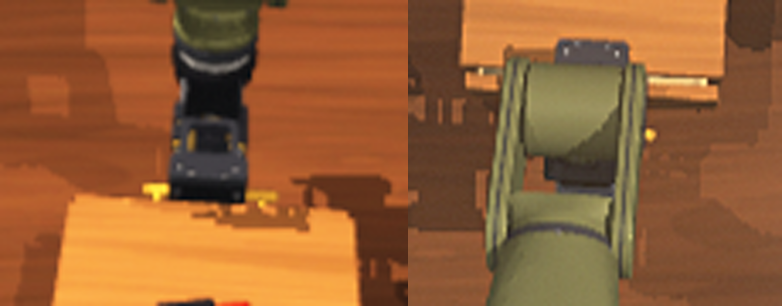

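play_rows:
  motion:
    - [0, 0, 0, 3, 0, 0, 1]
    - [0, 0, 0, 0, 0, 0, 1]

```text
clock: 15.0
tool_pos: [0.601, 0.0074, 0.0543]
eef_rot: [0.999, -0.035, -0.0, 0.0]
ft_force: [-0.1, -0.6, 0.4]
width: 0.006
```

play_rows:
  motion:
    - [0, 0, 0, 3, 0, 0, 1]
    - [0, 0, 0, 0, 0, 0, 1]

```text
clock: 15.2
tool_pos: [0.6042, 0.0073, 0.0543]
eef_rot: [0.999, -0.035, -0.0, 0.0]
ft_force: [0.2, -0.5, -0.1]
width: 0.005
```

play_rows:
  motion:
    - [0, 0, 0, 2, 0, 0, 1]
    - [0, 0, 0, 0, 0, 0, 1]

```text
clock: 15.4
tool_pos: [0.6045, 0.0072, 0.0542]
eef_rot: [0.999, -0.034, -0.002, 0.0]
ft_force: [-6.6, -0.3, 4.1]
width: 0.003
```

play_rows:
  motion:
    - [0, 0, 0, 2, 0, 0, 1]
    - [0, 0, 0, 0, 0, 0, 1]

```text
clock: 15.6
tool_pos: [0.6045, 0.0073, 0.0542]
eef_rot: [0.999, -0.034, -0.005, 0.0]
ft_force: [-12.6, -0.1, 10.1]
width: -0.001
```

play_rows:
  motion:
    - [0, 0, 0, -10, 0, 0, 1]
    - [0, 0, 0, -15, 0, -5, 1]
    - [0, 0, 0, -10, 0, -35, 1]
    - [0, 0, 0, 0, 0, -40, 0.2]
    - [0, 0, 0, 0, 0, -20, 0.2]

```text
clock: 16.1
tool_pos: [0.5744, 0.0095, 0.1581]
eef_rot: [0.999, -0.034, 0.003, 0.0]
ft_force: [-0.8, 0.1, 0.9]
width: 0.118
```

```bash
cat > kin.py <<'E'
from h import *
from scipy.optimize import least_squares
Q=[.0002,.2305,.4527,.6128,.0423,.30,.054]
def fk(q,P=Q):
    a,h,L1,L2,e,L3,o=P
    b=R.from_euler('z',q[0]);s=R.from_euler('y',q[1]);f=R.from_euler('y',q[1]+q[2])
    w=np.array([a,o,h])+s.apply([0,0,L1])+f.apply([e,0,L2])
    r=f*R.from_euler('z',q[3])*R.from_euler('y',q[4])*R.from_euler('z',q[5]+np.pi)
    return b.apply(w+r.apply([0,0,L3])),b*r
LO=np.array([-2.61,-1.02,.03,-1.35,.32,-2.91]);HI=np.array([2.61,2.33,2.71,4.49,2.68,2.91])
def ik(p,r,q0,wt=.3):
    def f(q):
        P,O=fk(q);return np.r_[(P-p)*1,wt*(r.inv()*O).as_rotvec()]
    s=least_squares(f,np.clip(q0,LO+1e-4,HI-1e-4),bounds=(LO,HI));return s.x,np.abs(s.fun).max()
E
python3 - <<'E'
from kin import *
im=snap("scene","pics/s11.png");t=snap("top","pics/t11.png")
s,p,r=st();q=s['joints'];P,O=fk(q);print(q.round(4),p,P,(r.inv()*O).as_rotvec(),s['clock'])
a=cv2.resize(im[140:240,220:420],None,fx=4,fy=4,interpolation=cv2.INTER_CUBIC);cv2.imwrite("pics/s11z.png",a)
cv2.imwrite("pics/t11z.png",cv2.resize(t[170:260,90:250],None,fx=5,fy=5,interpolation=cv2.INTER_CUBIC))
E
```

```text
[-7.6900e-02 -2.8000e-03  1.8786e+00 -1.0000e-04  1.2576e+00 -8.0000e-03] [0.5756089  0.00935644 0.15889138] [0.57564698 0.00975395 0.15884311] [-2.25026161e-16 -2.18670026e-17  2.62756185e-16] 16.2
```

View pics/s11z.png

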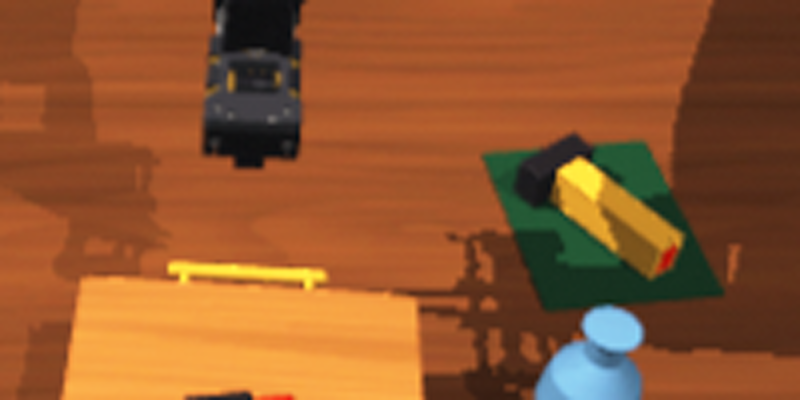

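View pics/t11z.png

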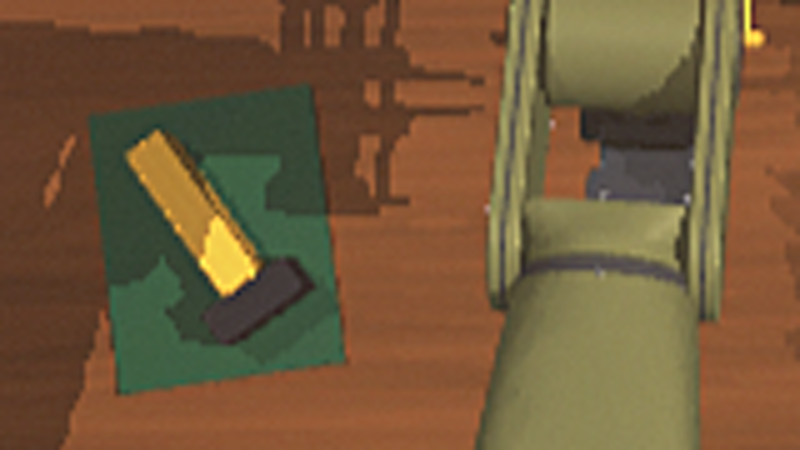

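```bash
cat > pl.py <<'E'
from kin import *
E
python3 - <<'E'
from kin import *
g=lambda x,y:(x/5+90-.4,y/5+170-.4)
for nm,p in zip("e1 e2 b1 b2 f1 f2 f3 f4".split(),[(126,155),(156,131),(222,298),(261,266),(203,316),(298,260),(315,285),(229,343)]): print("top",nm,bp("top",*g(*p),.044).round(4))
g=lambda x,y:(x/4+220-.38,y/4+140-.38)
for nm,p in zip("e1 e2 b1 b2 f1".split(),[(657,245),(685,235),(553,193),(588,157),(518,178)]): print("scene",nm,bp("scene",*g(*p),.044).round(4))
# IK of pad grasp & final
s,p,r=st();q0=s['joints']
def frame(z,x):
    z=z/np.linalg.norm(z);x=x-z*(x@z);x/=np.linalg.norm(x);return R.from_matrix(np.c_[x,np.cross(z,x),z])
u=np.array([np.cos(np.radians(34.5)),np.sin(np.radians(34.5)),0]);Z=np.array([0,0,1.])
pad=np.array([.491,.337,.024]);pl=np.array([.4925,-.338,.02])
for th in(0,20,30):
  t=np.radians(th)
  for gx in (10,25):
    zg=-np.cos(t)*Z-np.sin(t)*u
    for sg in(1,-1):
        xg=sg*np.array([np.sin(np.radians(34.5)),-np.cos(np.radians(34.5)),0])
        Rg=frame(zg,xg); G=pad+u*gx/1000+Z*.004+zg*.019
        q1=q0.copy();q1[0]=.5;q1[5]=1.5*sg
        qa,ea=ik(G,Rg,q1)
        uy=np.sign(Rg.as_matrix()[:,1]@u)
        print("th",th,"g",gx,"sg",sg,"pad",qa.round(2),round(ea,5))
        for az in(20,40,56,75):
            h=np.array([np.cos(np.radians(az)),np.sin(np.radians(az)),0])
            zf=np.cos(t)*h-np.sin(t)*Z; y=uy*(Z-zf*(Z@zf)); x=np.cross(y,zf)
            Rf=frame(zf,x); F=pl+Z*(.075+gx/1000)+zf*.019
            best=None
            for j4 in(.8,1.5,2.2):
                for j6 in(-2,0,2):
                    qq,e=ik(F,Rf,[-.6,.2,1.6,j4,1.2,j6])
                    if best is None or e<best[1]: best=(qq,e)
            print("    az",az,best[0].round(2),round(best[1],5))
E
```

```text
top e1 [0.5491 0.3884 0.044 ]
top e2 [0.5654 0.3677 0.044 ]
top b1 [0.4484 0.3218 0.044 ]
top b2 [0.4698 0.2948 0.044 ]
top f1 [0.4364 0.3349 0.044 ]
top f2 [0.4733 0.2692 0.044 ]
top f3 [0.4558 0.2575 0.044 ]
top f4 [0.4174 0.3169 0.044 ]
scene e1 [0.5591 0.3653 0.044 ]
scene e2 [0.547  0.3923 0.044 ]
scene b1 [0.4953 0.2884 0.044 ]
scene b2 [0.448  0.3293 0.044 ]
scene f1 [0.476  0.2606 0.044 ]
th 0 g 10 sg 1 pad [0.51 0.24 1.89 0.   1.01 1.48] 0.0
    az 20 [-1.2   0.43  2.13  1.59  1.56 -0.99] 0.0
    az 40 [-1.17  0.56  1.92  1.33  1.75 -0.93] 0.0
    az 56 [-1.12  0.66  1.74  1.16  1.92 -0.91] 0.0
    az 75 [-1.04  0.78  1.54  0.98  2.11 -0.92] 0.0
th 0 g 10 sg -1 pad [ 0.51  0.24  1.89  0.    1.01 -1.66] 0.0
    az 20 [-1.2   0.43  2.13  1.59  1.56  2.15] 0.0
    az 40 [-1.17  0.56  1.92  1.33  1.75  2.21] 0.0
    az 56 [-1.12  0.66  1.74  1.16  1.92  2.24] 0.0
    az 75 [-1.04  0.78  1.54  0.98  2.11  2.22] 0.0
th 0 g 25 sg 1 pad [ 0.51  0.27  1.86 -0.    1.02  1.48] 0.0
    az 20 [-1.2   0.39  2.14  1.59  1.56 -0.97] 0.0
    az 40 [-1.17  0.53  1.92  1.34  1.76 -0.91] 0.0
  
[... 1835 characters left out ...]
0.0
    az 40 [-1.11  0.29  1.96  1.02  1.41  2.44] 0.0
    az 56 [-1.07  0.41  1.81  0.88  1.59  2.36] 0.0
    az 75 [-1.    0.53  1.63  0.71  1.78  2.25] 0.0
th 30 g 25 sg 1 pad [ 0.53  0.58  1.51 -0.04  1.58  1.51] 0.0
    az 20 [-1.12  0.1   2.15  1.2   1.18 -0.58] 0.0
    az 40 [-1.11  0.27  1.96  1.02  1.43 -0.68] 0.0
    az 56 [-1.07  0.38  1.81  0.88  1.61 -0.76] 0.0
    az 75 [-1.    0.51  1.63  0.71  1.8  -0.88] 0.0
th 30 g 25 sg -1 pad [ 0.53  0.58  1.51 -0.04  1.58 -1.63] 0.0
    az 20 [-1.12  0.1   2.15  1.2   1.18  2.56] 0.0
    az 40 [-1.11  0.27  1.96  1.02  1.43  2.46] 0.0
    az 56 [-1.07  0.38  1.81  0.88  1.61  2.38] 0.0
    az 75 [-1.    0.51  1.63  0.71  1.8   2.26] 0.0
```

```bash
python3 - <<'E'
from h import *
def corners(mid,az):
    u=np.array([np.cos(az),np.sin(az),0]);n=np.array([-np.sin(az),np.cos(az),0])
    f=lambda xs,ys,z:np.array([np.array([mid[0],mid[1],z])+u*x+n*y for x,y in zip(xs,ys)])
    return [f([-.047,.075,.075,-.047],[-.015,-.015,.015,.015],.044),f([-.075,-.047,-.047,-.075],[-.035,-.035,.035,.035],.044),f([-.075,-.047,-.047,-.075],[-.035,-.035,.035,.035],.004)]
outs=[]
for n,f,(x0,y0,w,hh),s in(("top","pics/t11.png",(90,170,80,75),5),("scene","pics/s11.png",(325,165,85,70),4.7)):
    im=cv2.imread(f);z=cv2.resize(im[y0:y0+hh,x0:x0+w],None,fx=s,fy=s,interpolation=cv2.INTER_CUBIC)
    for (m,az,col) in(((.4918,.3374),34.5,(255,0,255)),):
        for c in corners(m,np.radians(az)):
            pts=np.array([(pj(n,p)-[x0,y0]+.5)*s-.5 for p in c]);cv2.polylines(z,[pts.round().astype(int)],True,col,1)
    outs.append(cv2.resize(z,(390,350)))
cv2.imwrite("pics/ov.png",np.hstack(outs))
E
```

```text
(no output)
```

View pics/ov.png

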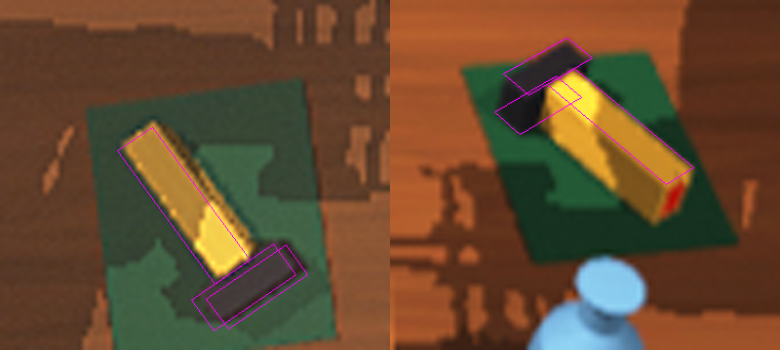

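```bash
cat > pl.py <<'E'
from kin import *
Z=np.array([0,0,1.])
def frame(z,x):
    z=z/np.linalg.norm(z);x=x-z*(x@z);x/=np.linalg.norm(x);return R.from_matrix(np.c_[x,np.cross(z,x),z])
def grasp(mid,azd,th,g,dz):
    a=np.radians(azd);t=np.radians(th);u=np.array([np.cos(a),np.sin(a),0])
    z=-np.cos(t)*Z-np.sin(t)*u; x=np.array([np.sin(a),-np.cos(a),0])
    G=np.array([*mid,.024+dz])+u*g
    return G+z*.019,frame(z,x),z
def final(pl,azd,th,g,foot=.02):
    h=np.array([np.cos(np.radians(azd)),np.sin(np.radians(azd)),0]);t=np.radians(th)
    zf=np.cos(t)*h-np.sin(t)*Z; y=-(Z-zf*(Z@zf)); x=np.cross(y,zf)
    return np.array([*pl,foot+.075+g])+zf*.019,frame(zf,x),zf
E
python3 - <<'E'
from pl import *
G,Rg,z=grasp((.4935,.3345),35,25,.008,.006)
print(G,z)
cp,cr=plan(G-z*.09,Rg,13,-0.2)
plan(G,Rg,4,-0.2,cp,cr)
E
```

```text
[0.49347563 0.33448294 0.01278015] [-0.34618861 -0.24240388 -0.90630779]
from [0.5756 0.0094 0.1589] [ 0.998 -0.069  0.008] [ 0.008 -0.001 -1.   ] t 16.2
[[-1.8, -0.9, 3.9, -6.0, -26.0, 5.0, -0.2], [-1.8, -0.9, 3.8, -7.0, -26.0, 4.0, -0.2], [-1.8, -0.9, 3.9, -9.0, -26.0, 4.0, -0.2], [-1.8, -0.9, 3.8, -11.0, -25.0, 2.0, -0.2], [-1.8, -0.8, 3.9, -13.0, -24.0, 3.0, -0.2], [-1.8, -0.9, 3.8, -14.0, -24.0, 1.0, -0.2], [-1.9, -0.9, 3.9, -15.0, -22.0, 2.0, -0.2], [-1.8, -0.9, 3.9, -17.0, -22.0, 0.0, -0.2]]
[[-1.8, -0.9, 3.8, -19.0, -20.0, 1.0, -0.2], [-1.8, -0.9, 3.9, -20.0, -19.0, 0.0, -0.2], [-1.8, -0.9, 3.8, -21.0, -18.0, 0.0, -0.2], [-1.8, -0.9, 3.9, -22.0, -16.0, -1.0, -0.2], [-1.8, -0.9, 3.8, -23.0, -15.0, 0.0, -0.2]]
from [0.5246 0.3564 0.094 ] [ 0.574 -0.819 -0.001] [-0.346 -0.242 -0.906] t 16.2
[[0.0, 0.0, 0.0, 0.0, 0.0, 22.0, -0.2], [0.0, 0.0, 0.0, 0.0, 0.0, 23.0, -0.2], [0.0, 0.0, 0.0, 0.0, 0.0, 22.0, -0.2], [0.0, 0.0, 0.0, 0.0, 0.0, 23.0, -0.2]]
```

play_rows:
  motion:
    - [-1.8, -0.9, 3.9, -6.0, -26.0, 5.0, -0.2]
    - [-1.8, -0.9, 3.8, -7.0, -26.0, 4.0, -0.2]
    - [-1.8, -0.9, 3.9, -9.0, -26.0, 4.0, -0.2]
    - [-1.8, -0.9, 3.8, -11.0, -25.0, 2.0, -0.2]
    - [-1.8, -0.8, 3.9, -13.0, -24.0, 3.0, -0.2]
    - [-1.8, -0.9, 3.8, -14.0, -24.0, 1.0, -0.2]
    - [-1.9, -0.9, 3.9, -15.0, -22.0, 2.0, -0.2]
    - [-1.8, -0.9, 3.9, -17.0, -22.0, 0.0, -0.2]

```text
clock: 17.0
tool_pos: [0.5403, 0.2238, 0.1129]
eef_rot: [0.944, -0.299, -0.067, 0.124]
ft_force: [-0.0, 0.6, 0.7]
width: 0.596
```

play_rows:
  motion:
    - [-1.8, -0.9, 3.8, -19.0, -20.0, 1.0, -0.2]
    - [-1.8, -0.9, 3.9, -20.0, -19.0, 0.0, -0.2]
    - [-1.8, -0.9, 3.8, -21.0, -18.0, 0.0, -0.2]
    - [-1.8, -0.9, 3.9, -22.0, -16.0, -1.0, -0.2]
    - [-1.8, -0.9, 3.8, -23.0, -15.0, 0.0, -0.2]
    - [0, 0, 0, 0, 0, 0, -0.2]
    - [0, 0, 0, 0, 0, 0, -0.2]

```text
clock: 17.7
tool_pos: [0.5204, 0.3562, 0.0878]
eef_rot: [0.866, -0.449, -0.105, 0.195]
ft_force: [-0.5, 0.2, -0.4]
width: 0.602
```

```bash
python3 - <<'E'
from pl import *
im=snap("scene","pics/s12.png");s,p,r=st();q=s['joints'];P,O=fk(q);print(p,P,(r.inv()*O).as_rotvec(),q.round(3),s['width'])
cv2.imwrite("pics/s12z.png",cv2.resize(im[100:240,300:440],None,fx=4.2,fy=4.2,interpolation=cv2.INTER_CUBIC))
G,Rg,z=grasp((.4935,.3345),35,25,.008,.006)
plan(G,Rg,4,-0.2)
E
```

```text
[0.5207708  0.35577239 0.08863266] [0.51786578 0.35426727 0.08933693] [1.94289029e-16 1.11022302e-16 2.77555756e-17] [ 0.528  0.469  1.495 -0.03   1.621  1.491] 0.5989163158774989
from [0.5208 0.3558 0.0886] [ 0.574 -0.819 -0.006] [-0.356 -0.242 -0.903] t 17.75
[[0.1, 0.1, 0.1, 1.0, 0.0, 21.0, -0.2], [0.2, 0.1, 0.0, 0.0, -1.0, 21.0, -0.2], [0.1, 0.0, 0.1, 1.0, 0.0, 21.0, -0.2], [0.1, 0.1, 0.0, 0.0, 0.0, 20.0, -0.2]]
```

View pics/s12z.png

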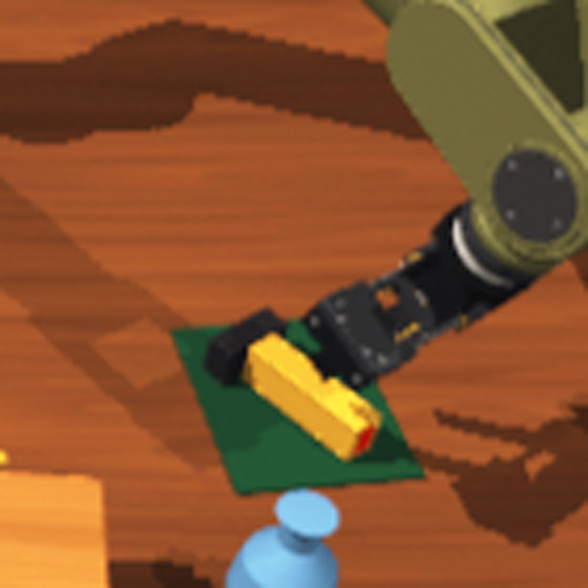

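play_rows:
  motion:
    - [0.1, 0.1, 0.1, 1.0, 0.0, 21.0, -0.2]
    - [0.2, 0.1, 0.0, 0.0, -1.0, 21.0, -0.2]
    - [0.1, 0.0, 0.1, 1.0, 0.0, 21.0, -0.2]
    - [0.1, 0, 0.0, 0.0, 0.0, 15.0, -0.2]
    - [0, 0, 0.0, 0.0, 0.0, 0, -0.2]

```text
clock: 18.25
tool_pos: [0.4938, 0.3346, 0.017]
eef_rot: [0.865, -0.452, -0.102, 0.193]
ft_force: [-0.3, 0.7, -0.8]
width: 0.6
```

```bash
sed -i 's/Q=\[.*/Q=[.0002,.2222,.4527,.6128,.0423,.2917,.0537]/' kin.py; python3 - <<'E'
from pl import *
im=snap("scene","pics/s13.png");s,p,r=st();P,O=fk(s['joints']);print(p,P,s['ft_force'],s['width'])
cv2.imwrite("pics/s13z.png",cv2.resize(im[140:230,320:420],None,fx=6,fy=6,interpolation=cv2.INTER_CUBIC))
G,Rg,z=grasp((.4935,.3345),35,25,.008,.006)
plan(G,Rg,1,-0.2)
E
```

```text
[0.49509173 0.33554837 0.01842804] [0.49531451 0.33581065 0.01835243] [0.10366033 0.15566222 0.16033433] 0.5983128249868154
from [0.4951 0.3355 0.0184] [ 0.572 -0.82  -0.002] [-0.348 -0.24  -0.906] t 18.3
[[0.0, 0.2, -0.1, 0.0, -1.0, 6.0, -0.2]]
```

View pics/s13z.png

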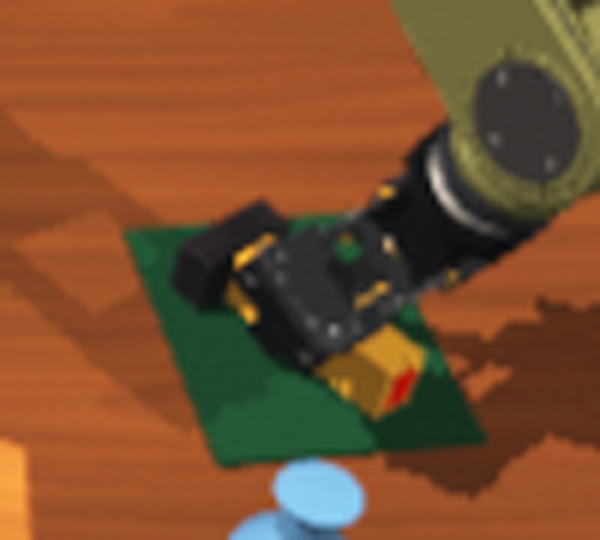

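Straddling cleanly and the kinematic model now agrees. I'll go 4 mm deeper and grip.

play_rows:
  motion:
    - [0, 0, 0, 0, -1, 4, -0.1]
    - [0, 0, 0, 0, 0, 0, 0.2]
    - [0, 0, 0, 0, 0, 0, 0.5]
    - [0, 0, 0, 0, 0, 0, 1]
    - [0, 0, 0, 0, 0, 0, 1]
    - [0, 0, 0, 0, 0, 0, 1]
  squeeze: 40

```text
clock: 18.9
tool_pos: [0.4953, 0.337, 0.0156]
eef_rot: [0.866, -0.451, -0.101, 0.19]
ft_force: [-1.2, 3.6, 2.6]
width: 0.313
```

```bash
python3 - <<'E'
from pl import *
s,p,r=st();print(p,r.as_matrix().round(4),s['ft_force'],s['width'],s['joints'].round(3))
P,O=fk(s['joints'])
# lift straight 0.12 then to high via point and final; check IK along
q=s['joints']
up=p+[0,0,.13]
Fp,Rf,zf=final((.4925,-.338),56,25,.008)
pre=Fp+[0,0,.06]
key=[(p,r),(up,r),(pre,Rf),(Fp,Rf)]
for (a,ra),(b,rb),n in zip(key[:-1],key[1:],(5,24,4)):
    sl=Slerp([0,1],R.concatenate([ra,rb]))
    for i in range(1,n+1):
        qn,e=ik(a+(b-a)*i/n,sl(i/n),q);
        if i%3==0 or i==n: print(i,qn.round(2),round(e,4),"dq",np.abs(qn-q).max().round(3),(a+(b-a)*i/n).round(3), "u",(-sl(i/n).as_matrix()[:,1]).round(2))
        q=qn
E
```

```text
[0.49529242 0.33703328 0.01562988] [[ 0.5722 -0.7437 -0.3458]
 [-0.8201 -0.5202 -0.2382]
 [-0.0028  0.4199 -0.9076]] [-1.21824249  3.58070802  2.59755387] 0.31286527174502365 [ 0.524  0.483  1.612 -0.033  1.48   1.495]
3 [ 0.52  0.39  1.59 -0.03  1.6   1.49] 0.0 dq 0.039 [0.495 0.337 0.094] u [ 0.74  0.52 -0.42]
5 [ 0.52  0.34  1.55 -0.03  1.67  1.49] 0.0 dq 0.04 [0.495 0.337 0.146] u [ 0.74  0.52 -0.42]
3 [ 0.39  0.13  1.77 -0.03  1.48  1.32] 0.0 dq 0.069 [0.496 0.254 0.147] u [ 0.77  0.59 -0.24]
6 [ 0.21 -0.06  1.95  0.03  1.31  1.08] 0.0 dq 0.088 [0.497 0.172 0.148] u [ 0.77  0.64 -0.04]
9 [-0.02 -0.2   2.09  0.17  1.2   0.76] 0.0 dq 0.118 [0.498 0.089 0.149] u [0.74 0.66 0.15]
12 [-0.3  -0.27  2.16  0.38  1.17  0.36] 0.0 dq 0.136 [0.499 0.007 0.15 ] u [0.68 0.65 0.34]
15 [-0.57 -0.22  2.17  0.59  1.23 -0.04] 0.0 dq 0.126 [ 0.5   -0.076  0.151] u [0.59 0.61 0.52]
18 [-0.8  -0.07  2.1   0.75  1.36 -0.36] 0.0 dq 0.097 [ 0.5   -0.159  0.153] u [0.49 0.55 0.68]
21 [-0.96  0.13  1.97  0.86  1.52 -0.59] 0.0 dq 0.071 [ 0.501 -0.241  0.154] u [0.37 0.46 0.81]
24 [-1.08  0.35  1.8   0.94  1.69 -0.72] 0.0 dq 0.075 [ 0.502 -0.324  0.155] u [0.24 0.35 0.91]
3 [-1.08  0.41  1.8   0.94  1.65 -0.78] 0.0 dq 0.022 [ 0.502 -0.324  0.11 ] u [0.24 0.35 0.91]
4 [-1.08  0.44  1.8   0.94  1.64 -0.8 ] 0.0 dq 0.023 [ 0.502 -0.324  0.095] u [0.24 0.35 0.91]
```

```bash
python3 - <<'E'
from pl import *
s,p,r=st();M=r.as_matrix();x=M[:,0].copy();x[2]=0;x/=np.linalg.norm(x)
u=np.cross(Z,x) ; print("u",u)
grip=p-.019*M[:,2];d=(np.array([.4935,.3345,0])-grip)@u;print("mid off",d)
mid=grip+u*d;mid[2]=.024;foot=mid-.075*u
ut=M.T@u;ft=M.T@(foot-p);nt=M.T@x;print(ut,ft,nt)
np.savez("hold.npz",ut=ut,ft=ft,nt=nt)
az=np.radians(56);
# final: R ut=Z, R nt = horizontal at az-90
A=np.c_[ut,nt,np.cross(ut,nt)];xf=np.array([np.cos(az-np.pi/2),np.sin(az-np.pi/2),0]);B=np.c_[Z,xf,np.cross(Z,xf)]
Rf=R.from_matrix(B@A.T);print(Rf.as_matrix().round(3))
Fp=np.array([.4925,-.338,.02])-Rf.apply(ft);print("final",Fp)
np.savez("fin.npz",q=Rf.as_quat(),F=Fp)
up=p+[0,0,.15]
cp,cr=plan(up,r,6,1)
cp,cr=plan(Fp+[0,0,.07],Rf,26,1,cp,cr)
E
```

```text
u [ 0.82012542  0.5721838  -0.        ]
mid off -0.010897405090027252
[ 4.78734213e-17 -9.07575481e-01 -4.19888970e-01] [2.44623968e-05 7.42324053e-02 2.51209355e-02] [ 0.9999962   0.00115751 -0.00250193]
[[ 0.831 -0.234  0.505]
 [-0.557 -0.349  0.754]
 [ 0.    -0.908 -0.42 ]]
final [ 0.4971411  -0.33103427  0.09791951]
from [0.4953 0.337  0.0156] [ 0.572 -0.82  -0.003] [-0.346 -0.238 -0.908] t 18.9
[[0.0, 0.0, 0.0, 0.0, 10.0, -23.0, 1], [0.0, 0.0, 0.0, 0.0, 11.0, -22.0, 1], [0.0, 0.0, 0.0, 0.0, 10.0, -23.0, 1], [0.0, 0.0, 0.0, 0.0, 11.0, -23.0, 1], [0.0, 0.0, 0.0, 0.0, 10.0, -22.0, 1], [0.0, 0.0, 0.0, 0.0, 11.0, -23.0, 1]]
from [0.4955 0.3367 0.1655] [ 0.572 -0.82  -0.003] [-0.346 -0.238 -0.908] t 18.9
[[3.4, -0.3, -0.9, 21.0, 13.0, 6.0, 1], [3.4, -0.3, -0.8, 21.0, 14.0, 5.0, 1], [3.5, -0.3, -0.9, 21.0, 15.0, 4.0, 1], [3.4, -0.3, -0.8, 20.0, 15.0, 3.0, 1], [3.4, -0.3, -0.9, 21.0, 16.0, 2.0, 1], [3.4, -0.3, -0.8, 20.0, 16.0, 1.0, 1], [3.4, -0.3, -0.9, 20.0, 16.0, 0.0, 1], [3.4, -0.3, -0.8, 19.0, 17.0, -1.0, 1]]
[[3.5, -0.4, -0.9, 20.0, 16.0, -2.0, 1], [3.4, -0.3, -0.8, 19.0, 17.0, -3.0, 1], [3.4, -0.3, -0.9, 18.0, 17.0, -5.0, 1], [3.4, -0.3, -0.8, 19.0, 17.0, -5.0, 1], [3.4, -0.3, -0.9, 18.0, 17.0, -7.0, 1], [3.4, -0.3, -0.8, 18.0, 16.0, -7.0, 1], [3.5, -0.3, -0.9, 18.0, 17.0, -9.0, 1], [3.4, -0.3, -0.9, 17.0, 16.0, -10.0, 1]]
[[3.4, -0.3, -0.8, 17.0, 16.0, -11.0, 1], [3.4, -0.3, -0.9, 17.0, 15.0, -12.0, 1], [3.4, -0.3, -0.8, 17.0, 15.0, -13.0, 1], [3.4, -0.3, -0.9, 16.0, 14.0, -14.0, 1], [3.5, -0.3, -0.8, 16.0, 14.0, -14.0, 1], [3.4, -0.3, -0.9, 15.0, 13.0, -16.0, 1], [3.4, -0.3, -0.8, 16.0, 12.0, -17.0, 1], [3.4, -0.4, -0.9, 15.0, 12.0, -17.0, 1]]
[[3.4, -0.3, -0.8, 15.0, 10.0, -18.0, 1], [3.4, -0.3, -0.9, 14.0, 10.0, -19.0, 1]]
```

play_rows:
  motion:
    - [0.0, 0.0, 0.0, 0.0, 4, -9.0, 1]
    - [0.0, 0.0, 0.0, 0.0, 9.0, -20.0, 1]
    - [0.0, 0.0, 0.0, 0.0, 10.0, -23.0, 1]
    - [0.0, 0.0, 0.0, 0.0, 11.0, -23.0, 1]
    - [0.0, 0.0, 0.0, 0.0, 11.0, -22.0, 1]
    - [0.0, 0.0, 0.0, 0.0, 11.0, -23.0, 1]
    - [0.0, 0.0, 0.0, 0.0, 7.0, -16.0, 1]
    - [0, 0, 0, 0, 0, 0, 1]
  squeeze: 45

```text
clock: 19.7
tool_pos: [0.497, 0.3366, 0.1678]
eef_rot: [0.866, -0.452, -0.099, 0.188]
ft_force: [-0.7, 0.7, -3.3]
width: 0.314
```

```bash
python3 - <<'E'
from pl import *
im=snap("scene","pics/s14.png");s,p,r=st();print(p,s['ft_force'],s['width'])
cv2.imwrite("pics/s14z.png",cv2.resize(im[90:240,320:440],None,fx=4,fy=4,interpolation=cv2.INTER_CUBIC))
f=np.load("fin.npz");plan(f['F']+[0,0,.07],R.from_quat(f['q']),26,1)
E
```

```text
[0.4961398  0.3362182  0.16574942] [ 0.21520873  0.29179246 -4.42102356] 0.3138990926021295
from [0.4961 0.3362 0.1657] [ 0.572 -0.82  -0.001] [-0.344 -0.238 -0.908] t 19.75
[[3.4, -0.3, -0.9, 21.0, 13.0, 6.0, 1], [3.4, -0.3, -0.8, 21.0, 14.0, 5.0, 1], [3.4, -0.3, -0.9, 21.0, 15.0, 4.0, 1], [3.5, -0.3, -0.8, 20.0, 15.0, 3.0, 1], [3.4, -0.3, -0.9, 20.0, 16.0, 3.0, 1], [3.4, -0.4, -0.8, 20.0, 16.0, 1.0, 1], [3.4, -0.3, -0.9, 20.0, 16.0, 0.0, 1], [3.4, -0.3, -0.8, 20.0, 16.0, -1.0, 1]]
[[3.4, -0.3, -0.9, 19.0, 17.0, -3.0, 1], [3.4, -0.3, -0.8, 19.0, 17.0, -3.0, 1], [3.5, -0.3, -0.9, 19.0, 17.0, -4.0, 1], [3.4, -0.3, -0.8, 19.0, 17.0, -6.0, 1], [3.4, -0.3, -0.9, 18.0, 17.0, -7.0, 1], [3.4, -0.3, -0.8, 18.0, 16.0, -7.0, 1], [3.4, -0.3, -0.9, 17.0, 17.0, -9.0, 1], [3.4, -0.4, -0.8, 18.0, 16.0, -10.0, 1]]
[[3.4, -0.3, -0.9, 17.0, 16.0, -11.0, 1], [3.5, -0.3, -0.8, 17.0, 15.0, -12.0, 1], [3.4, -0.3, -0.9, 16.0, 15.0, -13.0, 1], [3.4, -0.3, -0.8, 16.0, 14.0, -13.0, 1], [3.4, -0.3, -0.9, 16.0, 14.0, -15.0, 1], [3.4, -0.3, -0.8, 16.0, 13.0, -16.0, 1], [3.4, -0.3, -0.9, 15.0, 12.0, -16.0, 1], [3.4, -0.3, -0.8, 15.0, 12.0, -18.0, 1]]
[[3.5, -0.4, -0.9, 15.0, 10.0, -18.0, 1], [3.4, -0.3, -0.8, 15.0, 10.0, -18.0, 1]]
```

View pics/s14z.png

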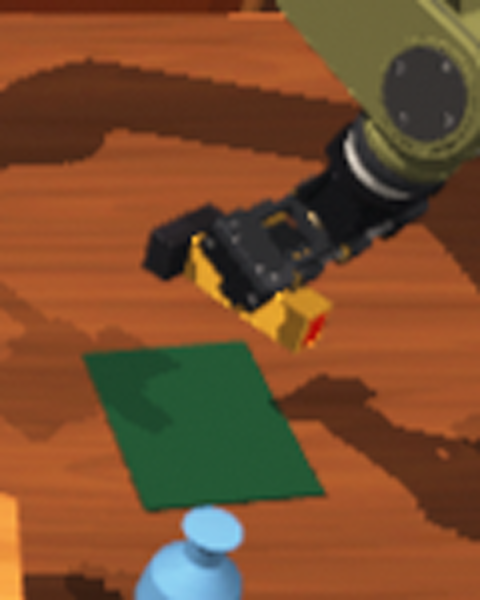

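play_rows:
  motion:
    - [3.4, -0.3, -0.9, 21.0, 13.0, 6.0, 1]
    - [3.4, -0.3, -0.8, 21.0, 14.0, 5.0, 1]
    - [3.4, -0.3, -0.9, 21.0, 15.0, 4.0, 1]
    - [3.5, -0.3, -0.8, 20.0, 15.0, 3.0, 1]
    - [3.4, -0.3, -0.9, 20.0, 16.0, 3.0, 1]
    - [3.4, -0.4, -0.8, 20.0, 16.0, 1.0, 1]
    - [3.4, -0.3, -0.9, 20.0, 16.0, 0.0, 1]
    - [3.4, -0.3, -0.8, 20.0, 16.0, -1.0, 1]

```text
clock: 20.55
tool_pos: [0.4944, 0.1298, 0.1629]
eef_rot: [0.909, -0.414, -0.022, -0.035]
ft_force: [-0.3, -1.3, -3.0]
width: 0.315
```

play_rows:
  motion:
    - [3.4, -0.3, -0.9, 19.0, 17.0, -3.0, 1]
    - [3.4, -0.3, -0.8, 19.0, 17.0, -3.0, 1]
    - [3.5, -0.3, -0.9, 19.0, 17.0, -4.0, 1]
    - [3.4, -0.3, -0.8, 19.0, 17.0, -6.0, 1]
    - [3.4, -0.3, -0.9, 18.0, 17.0, -7.0, 1]
    - [3.4, -0.3, -0.8, 18.0, 16.0, -7.0, 1]
    - [3.4, -0.3, -0.9, 17.0, 17.0, -9.0, 1]
    - [3.4, -0.4, -0.8, 18.0, 16.0, -10.0, 1]

```text
clock: 21.35
tool_pos: [0.4942, -0.0753, 0.1644]
eef_rot: [0.897, -0.353, 0.058, -0.259]
ft_force: [0.3, 0.4, -4.1]
width: 0.315
```

play_rows:
  motion:
    - [3.4, -0.3, -0.9, 17.0, 16.0, -11.0, 1]
    - [3.5, -0.3, -0.8, 17.0, 15.0, -12.0, 1]
    - [3.4, -0.3, -0.9, 16.0, 15.0, -13.0, 1]
    - [3.4, -0.3, -0.8, 16.0, 14.0, -13.0, 1]
    - [3.4, -0.3, -0.9, 16.0, 14.0, -15.0, 1]
    - [3.4, -0.3, -0.8, 16.0, 13.0, -16.0, 1]
    - [3.4, -0.3, -0.9, 15.0, 12.0, -16.0, 1]
    - [3.4, -0.3, -0.8, 15.0, 12.0, -18.0, 1]

```text
clock: 22.15
tool_pos: [0.4946, -0.2804, 0.1649]
eef_rot: [0.831, -0.27, 0.136, -0.467]
ft_force: [0.6, 0.1, -2.6]
width: 0.313
```

play_rows:
  motion:
    - [3.5, -0.4, -0.9, 15.0, 10.0, -18.0, 1]
    - [3.4, -0.3, -0.8, 15.0, 10.0, -18.0, 1]
    - [0, 0, 0, 0, 0, 0, 1]
    - [0, 0, 0, 0, 0, 0, 1]

```text
clock: 22.55
tool_pos: [0.4961, -0.3307, 0.165]
eef_rot: [0.806, -0.247, 0.154, -0.516]
ft_force: [0.2, 0.2, -4.0]
width: 0.316
```

```bash
python3 - <<'E'
from pl import *
im=snap("scene","pics/s15.png");t=snap("top","pics/t15.png");s,p,r=st();print(p,s['ft_force'],s['width'],s['joints'].round(3),s['clock'])
a=cv2.resize(im[90:240,90:240],None,fx=3.9,fy=3.9,interpolation=cv2.INTER_CUBIC);b=cv2.resize(t[150:300,270:420],None,fx=3.9,fy=3.9,interpolation=cv2.INTER_CUBIC)
cv2.imwrite("pics/s15z.png",cv2.resize(np.hstack([a,b]),(800,400)))
h=np.load("hold.npz");print("u",r.apply(h['ut']),"foot",p+r.apply(h['ft']))
f=np.load("fin.npz");plan(f['F']+[0,0,.03],R.from_quat(f['q']),3,1)
E
```

```text
[ 0.49663458 -0.32987825  0.16674142] [ 2.14647501e-01 -2.36743806e-03 -3.82882432e+00] 0.31387269515502847 [-1.087  0.341  1.785  0.935  1.718 -0.712] 22.65
u [ 4.88489921e-03 -8.61669645e-04  9.99987698e-01] foot [ 0.49162006 -0.33678162  0.0888395 ]
from [ 0.4966 -0.3299  0.1667] [ 0.831 -0.556 -0.005] [ 0.503  0.755 -0.422] t 22.65
[[0.0, 0.1, -0.1, 0.0, 12.0, 5.0, 1], [0.1, 0.0, 0.0, 1.0, 12.0, 6.0, 1], [0.0, 0.1, -0.1, 0.0, 11.0, 5.0, 1]]
```

View pics/s15z.png

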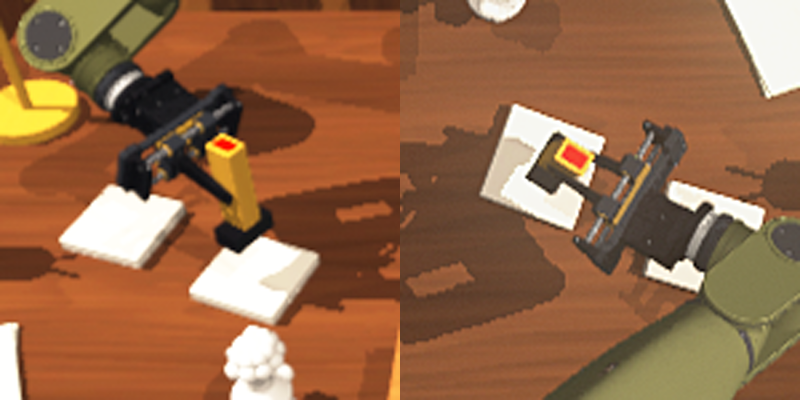

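play_rows:
  motion:
    - [0.0, 0.1, -0.1, 0.0, 14.0, 6.0, 1]
    - [0.1, 0.0, 0.0, 1.0, 18.0, 8.0, 1]
    - [0.0, 0.1, -0.1, 0.0, 15.0, 7.0, 1]
    - [0, 0, 0, 0, 7, 3, 1]
    - [0, 0, 0, 0, 0, 0, 1]

```text
clock: 23.15
tool_pos: [0.4968, -0.3312, 0.107]
eef_rot: [0.806, -0.246, 0.157, -0.516]
ft_force: [-0.1, 0.1, -4.0]
width: 0.317
```

```bash
python3 - <<'E'
from pl import *
im=snap("scene","pics/s16.png");t=snap("top","pics/t16.png");s,p,r=st();print(p,s['ft_force'],s['width'],s['clock'])
h=np.load("hold.npz");ft=p+r.apply(h['ft']);u=r.apply(h['ut']);n=r.apply(h['nt']);w=np.cross(u,n);print("u",u,"foot",ft)
o=[]
for nm,i,(x0,y0) in(("scene",im,(130,130)),("top",t,(290,150))):
    z=cv2.resize(i[y0:y0+100,x0:x0+100],None,fx=4,fy=4,interpolation=cv2.INTER_CUBIC)
    P=lambda q:tuple(((pj(nm,q)-[x0,y0]+.5)*4-.5).round().astype(int).tolist())
    for L in (0,.028):
        c=[P(ft+u*L+n*a*.035+w*b*.02) for a,b in((1,1),(1,-1),(-1,-1),(-1,1))]
        cv2.polylines(z,[np.array(c)],True,(255,0,255),1)
    c=[P(ft+u*.15+n*a*.015+w*b*.02) for a,b in((1,1),(1,-1),(-1,-1),(-1,1))]
    cv2.polylines(z,[np.array(c)],True,(255,255,0),1)
    o.append(z)
cv2.imwrite("pics/s16z.png",np.hstack(o))
f=np.load("fin.npz");plan(f['F']+[0,0,.002],R.from_quat(f['q']),4,1)
E
```

```text
[ 0.49744369 -0.33240939  0.10887013] [-0.53835787  0.18060227 -3.07608965] 0.31384610062768886 23.25
u [-0.00213001  0.00126944  0.99999693] foot [ 0.492959   -0.33946766  0.03094978]
from [ 0.4974 -0.3324  0.1089] [ 0.83  -0.558  0.002] [ 0.507  0.753 -0.42 ] t 23.25
[[0.0, 0.0, 0.0, 0.0, 2.0, 1.0, 1], [0.0, -0.1, 0.0, -1.0, 2.0, 1.0, 1], [0.0, 0.0, 0.1, 0.0, 2.0, 1.0, 1], [0.0, 0.0, 0.0, 0.0, 2.0, 2.0, 1]]
```

View pics/s16z.png

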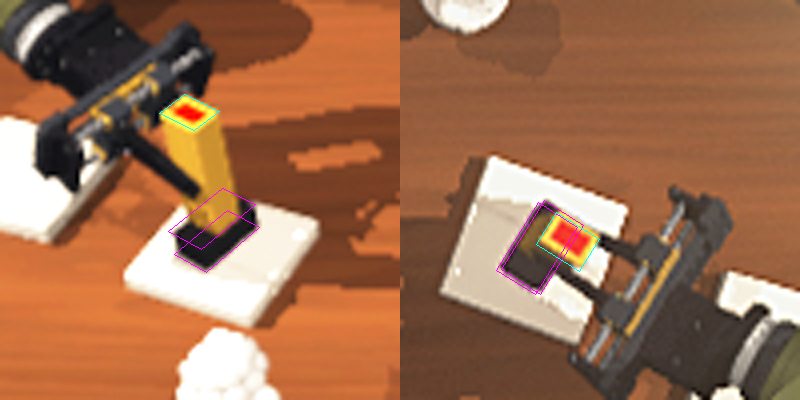

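play_rows:
  motion:
    - [0, 0, 0, 0, 3, 1, 1]
    - [0, 0, 0, 0, 3, 2, 1]
    - [0, 0, 0, 0, 1.5, 0.5, 1]
    - [0, 0, 0, 0, 0, 0, 1]

```text
clock: 23.65
tool_pos: [0.4972, -0.3323, 0.1001]
eef_rot: [0.806, -0.245, 0.158, -0.515]
ft_force: [0.1, 0.5, -4.3]
width: 0.31
```

play_rows:
  motion:
    - [0, 0, 0, 0, 1, 0.5, 1]
    - [0, 0, 0, 0, 0, 0, 1]

```text
clock: 23.85
tool_pos: [0.4973, -0.3324, 0.0991]
eef_rot: [0.806, -0.245, 0.158, -0.515]
ft_force: [0.4, -1.0, -3.6]
width: 0.31
```

```bash
python3 - <<'E'
from pl import *
s,p,r=st();h=np.load("hold.npz");print(p,s['ft_force'],"u",r.apply(h['ut']),"foot",p+r.apply(h['ft']))
E
```

```text
[ 0.49728917 -0.33238076  0.0990853 ] [ 0.37782147 -1.03019102 -3.60655221] u [-0.0016171   0.00122609  0.99999794] foot [ 0.49276327 -0.33943481  0.02116696]
```

play_rows:
  motion:
    - [0, 0, 0, 0, 1, 0.4, 1]
    - [0, 0, 0, 0, 0, 0, 1]

```text
clock: 24.05
tool_pos: [0.4972, -0.3324, 0.098]
eef_rot: [0.806, -0.245, 0.158, -0.515]
ft_force: [-0.2, -0.3, -3.8]
width: 0.312
```

play_rows:
  motion:
    - [0, 0, 0, 0, 0.7, 0.3, 1]
    - [0, 0, 0, 0, 0, 0, 1]

```text
clock: 24.25
tool_pos: [0.4972, -0.3324, 0.0972]
eef_rot: [0.806, -0.245, 0.158, -0.515]
ft_force: [0.5, -0.0, -3.3]
width: 0.318
```

play_rows:
  motion:
    - [0, 0, 0, 0, 0.7, 0.3, 1]
    - [0, 0, 0, 0, 0, 0, 1]

```text
clock: 24.45
tool_pos: [0.4973, -0.3325, 0.0967]
eef_rot: [0.806, -0.245, 0.158, -0.515]
ft_force: [-0.7, 0.2, -3.1]
width: 0.317
```

play_rows:
  motion:
    - [0, 0, 0, 0, 0.7, 0.3, 1]
    - [0, 0, 0, 0, 0, 0, 1]

```text
clock: 24.65
tool_pos: [0.4972, -0.3325, 0.0967]
eef_rot: [0.806, -0.245, 0.158, -0.515]
ft_force: [-1.0, 1.1, 1.8]
width: 0.311
```

play_rows:
  motion:
    - [0, 0, 0, 0, 0, 0, 0.3]
    - [0, 0, 0, 0, 0, 0, 0.1]
    - [0, 0, 0, 0, 0, 0, -0.2]
    - [0, 0, 0, 0, 0, 0, -0.2]

```text
clock: 25.05
tool_pos: [0.4974, -0.3325, 0.0959]
eef_rot: [0.806, -0.245, 0.158, -0.515]
ft_force: [0.2, -0.0, -0.3]
width: 0.546
```

```bash
python3 - <<'E'
from pl import *
im=snap("scene","pics/s17.png");t=snap("top","pics/t17.png");s,p,r=st();print(p,s['ft_force'],s['width'])
o=[cv2.resize(i[y0:y0+100,x0:x0+100],None,fx=4,fy=4,interpolation=cv2.INTER_CUBIC) for i,x0,y0 in((im,130,130),(t,290,150))]
cv2.imwrite("pics/s17z.png",np.hstack(o))
E
```

```text
[ 0.4973187  -0.33250175  0.09582788] [-0.75536834  0.63655428  0.26055263] 0.5858976933620954
```

View pics/s17z.png

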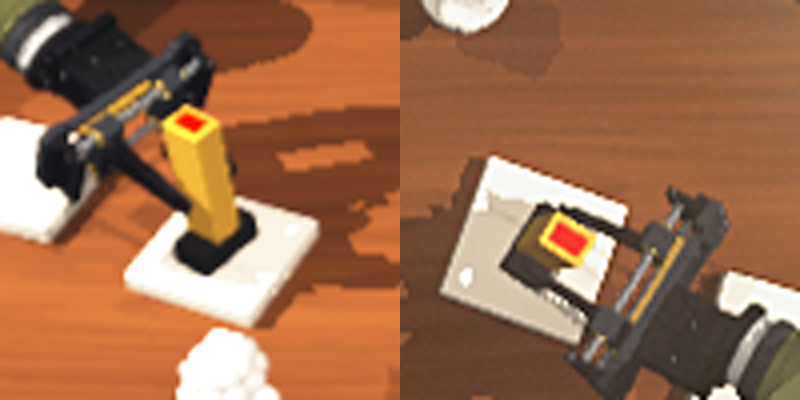

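Standing, released. Now I'll back straight out along the tool axis.

play_rows:
  motion:
    - [0, 0, 0, 0, 0, -10, -0.2]
    - [0, 0, 0, 0, 0, -20, -0.2]
    - [0, 0, 0, 0, 0, -25, -0.2]
    - [0, 0, 0, 0, 0, -25, -0.2]
    - [0, 0, 0, 0, 0, -25, -0.2]
    - [0, 0, 0, 0, 0, -20, -0.2]
    - [0, 0, 0, 0, 0, 0, -0.2]
    - [0, 0, 0, 0, 0, 0, -0.2]

```text
clock: 25.95
tool_pos: [0.4336, -0.427, 0.1484]
eef_rot: [0.806, -0.246, 0.158, -0.515]
ft_force: [0.1, -0.1, -0.7]
width: 0.6
```

```bash
python3 - <<'E'
from pl import *
im=snap("scene","pics/s18.png");t=snap("top","pics/t18.png");s,p,r=st();print(p,s['ft_force'],np.abs(s['dq']).max(),s['clock'])
o=[cv2.resize(i[y0:y0+100,x0:x0+100],None,fx=4,fy=4,interpolation=cv2.INTER_CUBIC) for i,x0,y0 in((im,130,130),(t,290,150))]
cv2.imwrite("pics/s18z.png",np.hstack(o))
E
```

```text
[ 0.43389966 -0.42563599  0.14764045] [0.18948145 0.53451043 0.02390064] 0.008548730984095065 26.05
```

View pics/s18z.png

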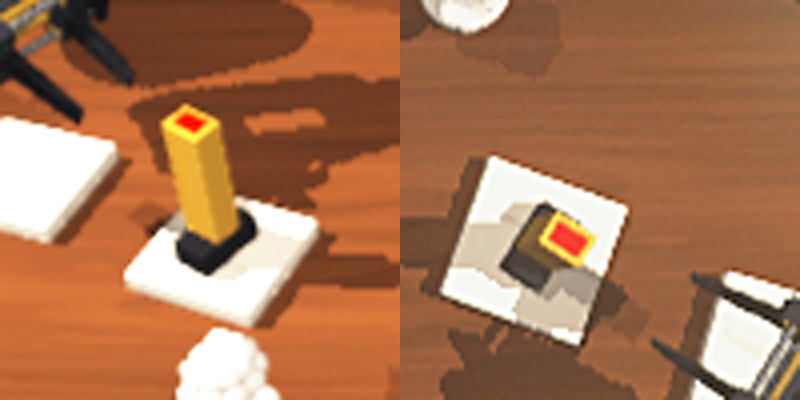

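View pics/s18.png

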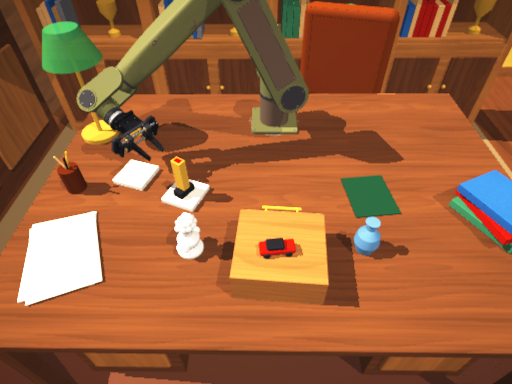

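```bash
python3 - <<'E'
from h import *
for n in("scene","top"):
    for f in (f"pics/{n}0.png",f"pics/{'s' if n=='scene' else 't'}18.png"):
        im=cv2.imread(f);hsv=cv2.cvtColor(im,cv2.COLOR_BGR2HSV)
        y=(hsv[...,0]>22)&(hsv[...,0]<32)&(hsv[...,1]>170)&(hsv[...,2]>150)
        ys,xs=np.where(y[150:220,205:320]);print(n,len(xs),xs.mean()+205,ys.mean()+150)
print(env.hand_in())
E
```

```text
scene 105 281.4095238095238 206.55238095238096
scene 82 280.7073170731707 207.6707317073171
top 42 225.33333333333334 176.85714285714286
top 39 225.84615384615384 175.82051282051282
the job is handed in; nothing more can be done
None
```

The award now stands upright near the middle of the marble plinth nearest the robot's base, and the job is handed in at about 26 s of the 72 s. I opened the drawer about 173 mm by its handle, laid the award on the green pad and pushed the drawer shut. Then I took the award with a fresh, tilted grip and stood it on its foot. `hand_in` gave no verdict.

**Last checks**
- **Award:** it stands free, and its foot was within about 2 mm of the plinth's centre by the arm's readings just before release. The final pictures agree by eye.
- **Drawer:** when I pushed it shut it stopped hard at about 13 N, though the push eased to near zero for the last few millimetres before that. In both cameras the handle is back within about 1 pixel (roughly 3–4 mm) of where it started.
- **Other things:** the bust, vase and model car look unmoved in the final pictures; I did not measure them.
- **Arm:** it is clear of everything, with no force above sensor noise.

**What disagreed**
- **First move:** it ended about 50 mm off because I had assumed the wrong order for turns and shifts. I corrected this before any contact.
- **Award on the pad:** the top camera put it about 4 mm to one side of where the arm's readings said. The second grip centred it.

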